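# Set the lamp and hold the amber cell in the beam

### The arm

A 7-joint arm with a two-finger parallel gripper is mounted at the origin on the work surface. World frame = base frame: x ahead of the robot, y to its left, z up, the work surface at z = 0. Lengths are in m, angles in rad, forces in N, time in s.
With the tool pointing down it reaches from about 0.4 to 0.85 m from the base axis. Payload 6.9 kg.
Tool frame: the origin (TCP) lies midway between the tips of the shut fingers; the grasp point (between the pads) lies 19 mm behind it; z points along the fingers, y is the direction in which the jaws open and shut (so a half turn about z gives the same grasp; the last joint's range is limited). The gripper opens to 85 mm and grips with 20 to 120 N. Pads are 22 mm wide; open, the fingers measure 114 mm over their backs; the gripper's body (76 mm by 85 mm) begins 54 mm behind the grasp point. The pads swing forward as they close: fully open they stand 13 mm farther back than shut.
Start: joints at [-1.101, 0.507, -0.238, 1.5, 0.126, 1.149, -0.155], TCP at [0.222, 0.584, 0.204] pointing down, gripper open.
Joint ranges: [-3.08, 3.08], [-0.24, 2.05], [-1.43, 1.35], [0, 2.5], [-1.52, 4.66], [0.17, 1.96], [-2.89, 2.89]. Speed limits (rad/s): [2.39, 2.39, 3.14, 3.14, 3.14, 3.14, 3.14].

### API

Orientations are given as a 3x3 rotation matrix whose columns are the frame's x, y, z axes.
In Python, from workcell import manip gives the robot as it stands. The module is installed in compiled form; this text tells all that it offers.
- The arm moves only by the tool drive_tool, never from a script. Its argument "plan" is a list of rows, each an object of numbers: "claw": the opening, from 0 (shut) to 1 (fully open); "tx", "ty", "tz": the shift along the tool's x, y, z in units of 0.06 m (1.0 is 0.06 m); "rx", "ry", "rz": the turn, a rotation vector about the tool's x, y, z in units of 30 degrees (1.0 is 30 degrees). In form: [{"claw": .., "tx": .., "ty": .., "tz": .., "rx": .., "ry": .., "rz": ..}, ...]. A call has 1 to 12 rows; each row shifts and turns the commanded pose from where the row before left it, along the tool's axes as they then stand; what a row does not reach is not made up. A row lasts 1/8 s, in which the tool goes at most 62.5 mm and 10.7 degrees, less where a joint would pass 70% of its speed; a pose out of reach is approached as far as the arm can. A call with a number of a shift or a turn outside -1 to 1 is refused whole. A call with a gripper value outside its range is refused whole. The fingers move at their own pace and stop on an object; "newtons" is the grip in N (left out, the last holds). Time passes only in rows, so rows that do not move let the fingers close. It gives the time, the measured TCP pose, the force and the opening at its end, in the units of the state.
- manip.state(): the state, without advancing time (a new reading comes with each control period).
- manip.capture(name): name is "scene" or "top" or "wrist"; returns (picture, depth): 400x640x3 uint8, red, green, blue; 400x640 float32, m along the optical axis (not along the pixel's ray), 0 where there is no reading.
- manip.get_calibration(name): a dict with "fov_y" (degrees; the focal length in pixels is half the picture's height over the tangent of half this angle, whatever the lens; pixels are square), "cx", "cy" (the principal point, pixels), "xyz" and "attitude" of the camera in the world. Camera axes: x right, y down, z forward; pixel columns grow to the right and rows downward; lengths in m; the calibration is good to about 2 mm. The wrist camera is an equidistant fisheye: a pixel r from the principal point sees the ray r / f radians off the axis. A picture is of the moment at which its call begins: read the wrist's pose just before it. get_calibration takes no time and is no camera call; for the wrist camera it gives the pose at the moment of the call.
- manip.close_job(): hands the job in, once; it reports no verdict.
The state is a dict: "t": time; "joints": joint angles; "qvel": joint speeds; "effort": joint torques, N m; "eef_pos": TCP position; "tcp_rot": TCP orientation; "force": force on the tool from outside, world axes, zero at the start; "moment": the same for the moment, N m; "opening": finger opening in m.
Only numpy, scipy, OpenCV 4.12 (cv2) and the standard library are available. Lean on these libraries where they do the work, as an engineer would, in place of code of your own. Each camera call takes 0.05 s, during which the arm holds its last target.

### The job

Slide the lamp's red dimmer grip along its track until it is level with the yellow mark, then lift the amber sample cell out of its rack, gripping it by its two frosted white faces only and never touching its clear windows. Hold it upright in the light beam, midway between lamp and photocell and centred on the beam, with its clear windows facing them and touching neither; finish while still holding it there. Leave the other cells and everything else on the bench where they are.

Things in the scene. Friction and masses are not known exactly. Their poses are not given: they have to be found in the camera images.
- dimmer_top (a point): top centre of the red dimmer grip, 28 (x) x 20 (y) x 40 mm tall, which slides along a grey track (40 x 150 x 14 mm, fixed). This point is 54 mm above the bench, the grip's underside at the track's top. y axis: sliding direction, from dim to bright; z up. The grip moves stiffly (about 1.5 N) and stays where it is left.
- dimmer (a joint): travel of the dimmer grip along its y axis in m, 0 (dim end) to 0.100 (bright end)
- mark (a point): the yellow mark: two tabs flanking the grey track, 4 mm wide along it, 15 mm high; this point is midway between them, 15 mm above the bench, y axis along the track. The dimmer is set when the grip's centre is level with it along the track. It lies towards the bright end from where the grip starts.
- rack: white cell rack fixed to the bench, 46 (x) x 160 (y) x 25 mm high; origin at the centre of its underside. Three square pockets 28 mm wide, 15 mm deep, floor 10 mm above the bench, at y = -50, 0 and +50 mm, each holding one cell; any of the cells may be in any pocket.
- amber_centre (a point): centre (half-way up) of the loose amber cell: rigid, solid glass, 25 x 25 x 60 mm, about 70 g, plus a 19 mm square amber stopper 4 mm high on top. It stands in a rack pocket, centre 40 mm above the bench. x axis: normal to its two frosted white faces, which look to the rack's long sides; y axis: normal to its two clear amber windows; z up.
- amber_frosted: the amber cell's two frosted white faces, 25 mm apart, 22 mm wide, full height: the only part to be gripped; origin at the centre of the cell's underside, axes as the cell's
- amber_windows: the amber cell's two clear amber windows, 25 mm apart, 20 mm wide, 1.5 mm proud of the frosted walls' edges; not to be touched by the fingers; origin at the centre of the cell's underside, axes as the cell's
- beam_mid (a point): the point on the beam midway between lamp and photocell, 120 mm above the bench. y axis: along the beam towards the lamp; x axis: level, across the beam; z up. The amber cell's centre is to be held here.
- light_bench: light bench fixed to the table: aluminium base plate 70 (x) x 250 (y) x 12 mm, origin at the centre of its underside. On posts, a white round lamp with dark fins, 54 mm across at +y and a blue photocell box 50 mm square at -y, both centred 120 mm up, face each other across a gap of 100 mm; a thin yellow beam is drawn between them. Nothing tops 150 mm.
- green_centre (a point): centre of the green cell, same shape and size as the amber one, in another pocket of the rack; leave it
- blue_centre (a point): centre of the blue cell, same shape and size as the amber one, in another pocket of the rack; leave it
- beaker: empty clear plastic beaker, 76 mm diameter, 95 mm high, loose; origin at the centre of its underside; leave it
- media_bottle: glass bottle with blue cap, 70 mm diameter, 150 mm high, loose; origin at the centre of its underside; leave it
- bottle_cap: loose blue screw cap, 40 mm diameter, 16 mm high; origin at the centre of its underside; leave it
- meter: dark blue hand-held meter, 170 x 90 mm, 45 mm high with a flap 125 mm high at one end, loose; origin at the centre of its underside; leave it
There are look-alikes about, which are no part of the job. What is shaped like the part that bears amber_centre but pink is not meant.

How it is judged:
By the outcome, as a careful person would: the job done as asked, in the order asked, and still so for the second after the job is handed in, while the arm keeps its last pose, push and grip.
It also fails if it takes over 64 s, if anything falls off the work surface, if the arm or the gripper's body presses on something with over 40 N, if the wrist force passes 120 N, or if a joint passes its speed limit or range.

## Working session

There is one attempt and no reset: what is moved stays moved. The work goes in short steps, Python scripts to look and compute and a tool call to move; the robot and the scene stay as the last step left them, time stands still between calls to the robot, and variables do not carry over. Pictures are saved under pics/ and viewed, and the job is handed in when it is done.

Besides the shell and the picture viewer there is one more tool, called after "Request:" by a JSON object that holds its "name" and its "arguments", one argument or row to a line. drive_tool: Moves the arm, as the interface text tells. Its arguments: {"type":"object","properties":{"plan":{"type":"array"},"newtons":{"type":"number"}},"required":["plan"]}

```bash
mkdir -p pics; cat > h.py <<'E'
import numpy as np, cv2
from workcell import manip
def cal(n):
    c=manip.get_calibration(n); return c
def shot(n,tag):
    c=cal(n); p,d=manip.capture(n)
    cv2.imwrite(f'pics/{tag}.png',p[:,:,::-1]); np.savez(f'{tag}.npz',p=p,d=d,xyz=c['xyz'],R=c['attitude'],fov=c['fov_y'],cx=c['cx'],cy=c['cy'])
def load(tag): return np.load(f'{tag}.npz')
def rays(k,u,v):
    f=200/np.tan(np.radians(float(k['fov']))/2)
    return np.stack([(np.asarray(u)-k['cx'])/f,(np.asarray(v)-k['cy'])/f,np.ones_like(np.asarray(u,float))],-1)@np.array(k['R']).T
def atz(k,u,v,z):
    r=rays(k,float(u),float(v)); return k['xyz']+r*(z-k['xyz'][2])/r[2]
def atd(k,u,v):
    return k['xyz']+rays(k,float(u),float(v))*k['d'][int(v),int(u)]
def crop(tag,x0,y0,x1,y1,out,s=None):
    p=load(tag)['p'][y0:y1,x0:x1,::-1]; s=s or min(800/(x1-x0),600/(y1-y0))
    cv2.imwrite(f'pics/{out}.png',cv2.resize(p,None,fx=s,fy=s,interpolation=cv2.INTER_CUBIC)); print('scale',s)
E
python3 - <<'E'
from h import *
for n in('scene','top','wrist'):
    print(n,cal(n)); shot(n,n+'0')
s=manip.state();print(s)
E
```

```text
scene {'fov_y': 51.75982847742543, 'cx': 323.59004663305046, 'cy': 203.70018757735676, 'xyz': array([0.96065261, 0.60134404, 0.8061898 ]), 'attitude': array([[-0.83918521,  0.38572507, -0.38338539],
       [ 0.54383303,  0.59036202, -0.59642127],
       [-0.00371846, -0.70900554, -0.70519311]])}
top {'fov_y': 53.72528432972061, 'cx': 318.1142571741618, 'cy': 198.03197307884736, 'xyz': array([ 0.51011933, -0.0107585 ,  1.13191072]), 'attitude': array([[ 0.00512257, -0.99808582,  0.06163154],
       [-0.99998481, -0.00523832, -0.00171678],
       [ 0.00203634, -0.06162181, -0.99809749]])}
wrist {'fov_y': 65.70646984690485, 'cx': 320.6638979421603, 'cy': 195.70111357775986, 'xyz': array([0.15180009, 0.61062574, 0.37395028]), 'attitude': array([[ 0.35637323,  0.89372839,  0.27248429],
       [ 0.93434206, -0.34033855, -0.10570988],
       [-0.00173902,  0.2922657 , -0.95633558]])}
{'t': 0.15, 'joints': array([-1.10148033,  0.50815679, -0.23749455,  1.50090472,  0.12572075,
        1.14888279, -0.15481607]), 'qvel': array([-0.00024208, -0.00298366, -0.00050997, -0.00237139, -0.00066412,
        0.00159095, -0.00024395]), 'effort': array([-3.46489127e-03, -6.21003270e+01, -2.18967497e+00, -2.49832231e+01,
        1.26747962e-02,  9.08571848e-03,  1.02462056e-05]), 'eef_pos': array([0.22234777, 0.58366923, 0.2029198 ]), 'tcp_rot': array([[-9.34530518e-01,  3.55882743e-01, -4.29315334e-04],
       [ 3.55882997e-01,  9.34529620e-01, -1.29647095e-03],
       [-6.01837421e-05, -1.36437770e-03, -9.99999067e-01]]), 'force': array([-0.05374017,  0.03630775,  0.35980386]), 'moment': array([0.01631209, 0.04765808, 0.03504249]), 'opening': 0.0851186520788169}
```

View pics/top0.png

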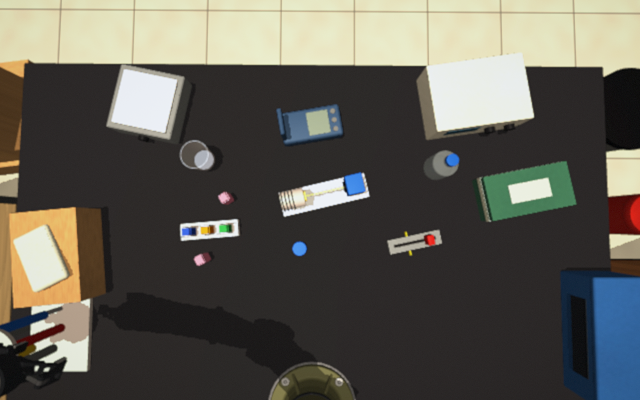

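View pics/scene0.png

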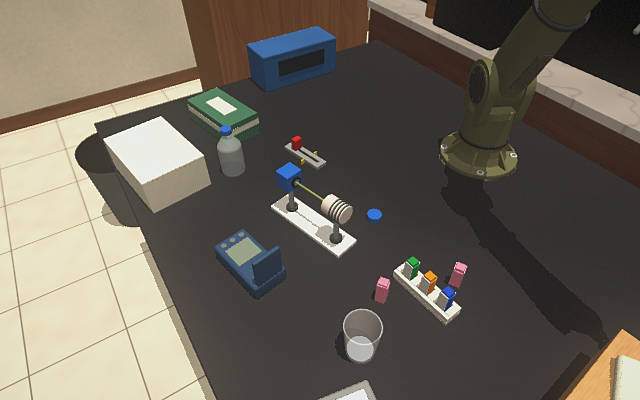

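The top view shows the rack at (209,230) with blue (188,231), amber (207,230) and green (225,228) cells. Two pink look-alikes stand loose at (226,198) and (202,259). The light bench is at (324,194), the dimmer grip at (431,240) and the mark tabs at (406,236) and (410,251). The amber cell in the rack's middle pocket is the one meant, and I'll confirm it in enlarged crops.

```bash
python3 - <<'E'
from h import *
crop('top0',170,180,250,270,'c_rack'); crop('top0',270,165,380,225,'c_bench'); crop('top0',380,225,450,260,'c_dim'); crop('scene0',360,230,480,330,'c_rs')
E
```

```text
scale 6.666666666666667
scale 7.2727272727272725
scale 11.428571428571429
scale 6.0
```

View pics/c_rack.png

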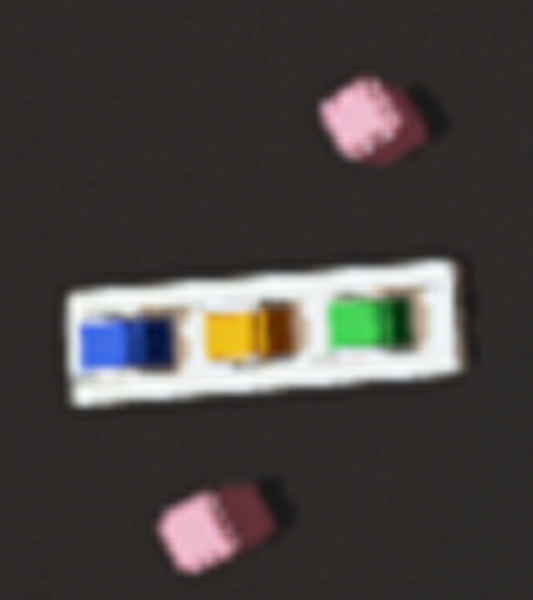

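View pics/c_bench.png

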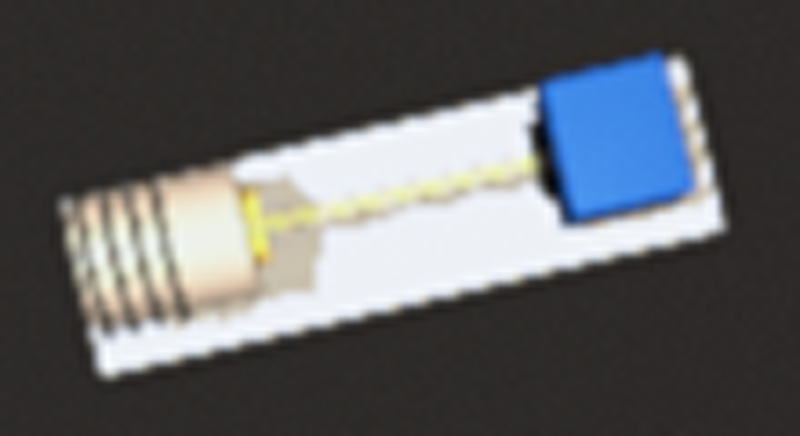

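View pics/c_dim.png

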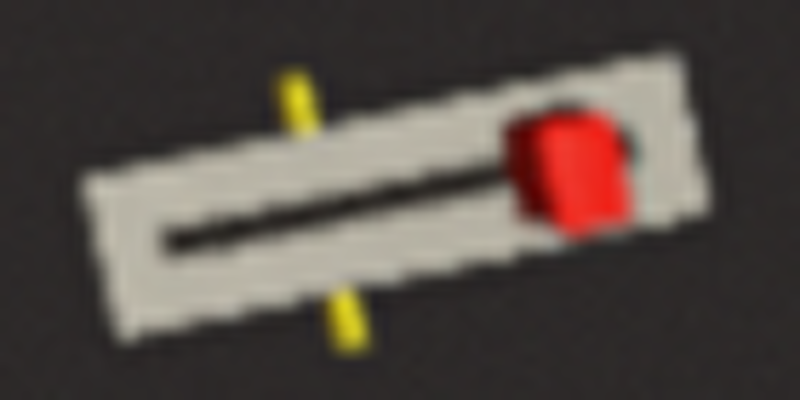

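View pics/c_rs.png

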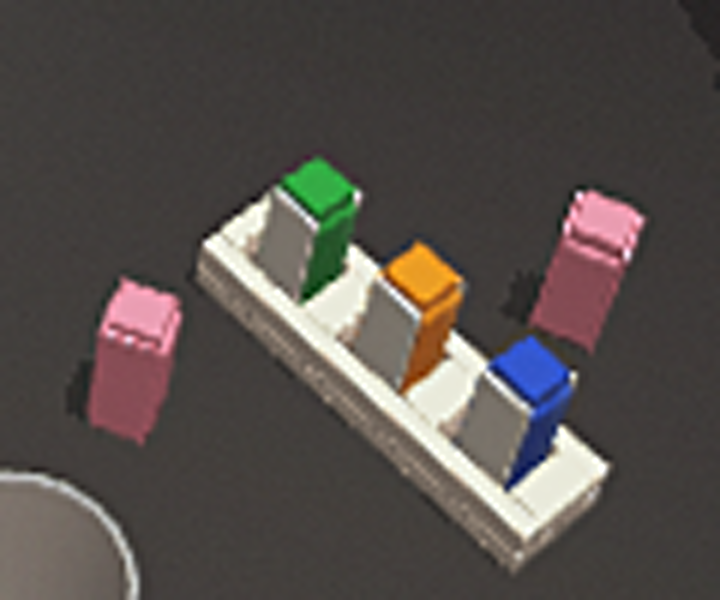

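```bash
cat > m.py <<'E'
from h import *
def cp(k,pts,x0,y0,s,z):
    return np.array([atz(k,(u+.5)/s-.5+x0,(v+.5)/s-.5+y0,z) for u,v in pts])
E
python3 - <<'E'
from m import *
np.set_printoptions(precision=4,suppress=True)
k=load('top0')
def ang(v): return np.degrees(np.arctan2(-v[0],v[1]))  # yaw of y axis
r=cp(k,[(70,292),(455,260),(463,373),(75,405)],170,180,6.6667,.025);print('rack',r,r.mean(0),[np.linalg.norm(r[i]-r[i-1]) for i in range(4)],ang(r[0]-r[1]),ang(r[3]-r[2]))
a=cp(k,[(206,312),(253,312),(258,358),(208,360)],170,180,6.6667,.074);print('amber stopper',a,a.mean(0))
b=cp(k,[(103,378),(727,232),(685,55)],270,165,7.2727,.012);print('bench',b,(b[0]+b[2])/2,np.linalg.norm(b[0]-b[1]),np.linalg.norm(b[2]-b[1]),ang(b[0]-b[1]),ang(b[2]-b[1])-90)
bm=cp(k,[(262,222),(540,165)],270,165,7.2727,.12);print('beam ends',bm,bm.mean(0),np.linalg.norm(bm[0]-bm[1]),ang(bm[0]-bm[1]))
ps=cp(k,[(545,85),(663,55),(690,190),(570,222)],270,165,7.2727,.145);print('photocell',ps,ps.mean(0))
t=cp(k,[(82,177),(680,53),(710,212),(122,342)],380,225,11.4286,.014);print('track',t,t.mean(0),[np.linalg.norm(t[i]-t[i-1]) for i in range(4)],ang(t[0]-t[1]),ang(t[3]-t[2]))
mk=cp(k,[(297,102),(349,321)],380,225,11.4286,.015);print('mark',mk,mk.mean(0))
g=cp(k,[(540,120),(608,112),(633,220),(570,238)],380,225,11.4286,.054);print('grip',g,g.mean(0),[np.linalg.norm(g[i]-g[i-1]) for i in range(4)])
# depth checks
for n,u,v in[('track',395,247),('rack',200,222),('amb',204,230),('grip',431,240),('bench',320,190)]: print(n,atd(k,u,v))
print(manip.state()['t'])
E
```

```text
rack [[0.5055 0.3729 0.025 ]
 [0.5197 0.2117 0.025 ]
 [0.4725 0.2075 0.025 ]
 [0.4583 0.3695 0.025 ]] [0.489  0.2904 0.025 ] [np.float64(0.047265490746877706), np.float64(0.1617657417804757), np.float64(0.047411864610243895), np.float64(0.16259071554999224)] 5.0466475503140105 4.992597960553008
amber stopper [[0.498  0.3012 0.074 ]
 [0.498  0.2824 0.074 ]
 [0.4797 0.28   0.074 ]
 [0.4788 0.3    0.074 ]] [0.4886 0.2909 0.074 ]
bench [[ 0.5262  0.0844  0.012 ]
 [ 0.5845 -0.1588  0.012 ]
 [ 0.654  -0.1426  0.012 ]] [ 0.5901 -0.0291  0.012 ] 0.250174924514896 0.07140225649658107 13.469609839500956 -166.81777754490093
beam ends [[ 0.58    0.0197  0.12  ]
 [ 0.6007 -0.0785  0.12  ]] [ 0.5904 -0.0294  0.12  ] 0.10033864036606008 11.920256337083602
photocell [[ 0.6262 -0.0785  0.145 ]
 [ 0.6369 -0.1193  0.145 ]
 [ 0.5901 -0.1285  0.145 ]
 [ 0.5788 -0.0872  0.145 ]] [ 0.608  -0.1034  0.145 ]
track [[ 0.4615 -0.2067  0.014 ]
 [ 0.4928 -0.3547  0.014 ]
 [ 0.4537 -0.3616  0.014 ]
 [ 0.4212 -0.2163  0.014 ]] [ 0.4573 -0.2848  0.014 ] [np.float64(0.04150425143471353), np.float64(0.1512788203481989), np.float64(0.039660758950832084), np.float64(0.14886352082311802)] 11.921454638577776 12.634527949208033
mark [[ 0.4803 -0.2597  0.015 ]
 [ 0.4267 -0.272   0.015 ]] [ 0.4535 -0.2658  0.015 ]
grip [[ 0.4773 -0.3088  0.054 ]
 [ 0.4793 -0.325   0.054 ]
 [ 0.4538 -0.3307  0.054 ]
 [ 0.4494 -0.3156  0.054 ]] [ 0.465 -0.32   0.054] [np.float64(0.028723095723349218), np.float64(0.016342930818149394), np.float64(0.026164406752437683), np.float64(0.01565080488694493)]
track [ 0.4423 -0.2295  0.0162]
rack [0.5096 0.3245 0.0006]
amb [0.4884 0.2914 0.0748]
grip [ 0.4641 -0.3189  0.0581]
bench [ 0.6023 -0.0179  0.0108]
0.15
```

```bash
cat > nav.py <<'E'
from h import *
np.set_printoptions(precision=4,suppress=True)
def to(p,yaw=None):
    s=manip.state(); R=s['tcp_rot']; d=np.array(p)-s['eef_pos']
    y=R[:,1]; cy=np.degrees(np.arctan2(-y[0],y[1]))
    u=R.T@d/.06
    out=dict(t=s['t'],pos=s['eef_pos'],yaw=cy,units=u,force=s['force'],op=s['opening'],tilt=R[:,2][:2],j=s['joints'])
    if yaw is not None:
        out['rz']=-(yaw-cy)/30
        Y=np.radians(yaw); yy=np.array([-np.sin(Y),np.cos(Y),0]); xx=np.array([-yy[1],yy[0],0])
        out['units_after']=np.array([xx@d,yy@d,-d[2]])/.06
    print(out)
E
python3 -c "
from nav import *
to((.5,.2,.26),12.4)"
```

```text
{'t': 0.15, 'pos': array([0.2223, 0.5837, 0.2029]), 'yaw': np.float64(-20.847575673923885), 'units': array([-6.6003, -4.3303, -0.945 ]), 'force': array([-0.0537,  0.0363,  0.3598]), 'op': 0.0851186520788169, 'tilt': array([-0.0004, -0.0013]), 'j': array([-1.1015,  0.5082, -0.2375,  1.5009,  0.1257,  1.1489, -0.1548]), 'rz': np.float64(-1.1082525224641295), 'units_after': array([-3.1465, -7.239 , -0.9513])}
```

Request:
{"name": "drive_tool", "arguments": {
  "plan": [
    {"claw": 1,"tz": -0.25,"rz": -0.28},
    {"claw": 1,"tz": -0.25,"rz": -0.28},
    {"claw": 1,"tz": -0.25,"rz": -0.28},
    {"claw": 1,"tz": -0.18,"rz": -0.27},
    {"claw": 1}
  ]
}}

```text
$.plan[0]: bad value
```

```bash
python3 -c "
from nav import *
to((.5,.2,.26),12.4);to((.465,-.32,.26),12.4)"
```

```text
{'t': 0.15, 'pos': array([0.2223, 0.5837, 0.2029]), 'yaw': np.float64(-20.847575673923885), 'units': array([-6.6003, -4.3303, -0.945 ]), 'force': array([-0.0537,  0.0363,  0.3598]), 'op': 0.0851186520788169, 'tilt': array([-0.0004, -0.0013]), 'j': array([-1.1015,  0.5082, -0.2375,  1.5009,  0.1257,  1.1489, -0.1548]), 'rz': np.float64(-1.1082525224641295), 'units_after': array([-3.1465, -7.239 , -0.9513])}
{'t': 0.15, 'pos': array([0.2223, 0.5837, 0.2029]), 'yaw': np.float64(-20.847575673923885), 'units': array([ -9.1395, -12.6371,  -0.9335]), 'force': array([-0.0537,  0.0363,  0.3598]), 'op': 0.0851186520788169, 'tilt': array([-0.0004, -0.0013]), 'j': array([-1.1015,  0.5082, -0.2375,  1.5009,  0.1257,  1.1489, -0.1548]), 'rz': np.float64(-1.1082525224641295), 'units_after': array([ -0.7157, -15.5782,  -0.9513])}
```

Request:
{"name": "drive_tool", "arguments": {
  "plan": [
    {"claw": 1,"tx": 0,"ty": 0,"tz": -0.25,"rx": 0,"ry": 0,"rz": -0.28},
    {"claw": 1,"tx": 0,"ty": 0,"tz": -0.25,"rx": 0,"ry": 0,"rz": -0.28},
    {"claw": 1,"tx": 0,"ty": 0,"tz": -0.25,"rx": 0,"ry": 0,"rz": -0.28},
    {"claw": 1,"tx": 0,"ty": 0,"tz": -0.2,"rx": 0,"ry": 0,"rz": -0.27},
    {"claw": 1,"tx": 0,"ty": 0,"tz": 0,"rx": 0,"ry": 0,"rz": 0}
  ]
}}

```text
t: 0.78
eef_pos: [0.2226, 0.5844, 0.2611]
tcp_rot: [[-0.977, -0.215, 0.0], [-0.215, 0.977, 0.001], [-0.0, 0.001, -1.0]]
force: [0.2, 0.3, 0.1]
opening: 0.0852
```

```bash
python3 -c "
from nav import *
to((.5,.2,.26),12.4);to((.465,-.32,.26),12.4)"
```

```text
{'t': 0.775, 'pos': array([0.2226, 0.5844, 0.2611]), 'yaw': np.float64(12.389972814161581), 'units': array([-3.1414, -7.249 ,  0.0111]), 'force': array([0.2268, 0.2912, 0.1409]), 'op': 0.08521762062903013, 'tilt': array([0.0001, 0.0012]), 'j': array([-1.0128,  0.4831, -0.3907,  1.4008,  0.1849,  1.2926,  0.3734]), 'rz': np.float64(-0.00033423952794731093), 'units_after': array([-3.1401, -7.2495,  0.0183])}
{'t': 0.775, 'pos': array([0.2226, 0.5844, 0.2611]), 'yaw': np.float64(12.389972814161581), 'units': array([ -0.7121, -15.5886,   0.0006]), 'force': array([0.2268, 0.2912, 0.1409]), 'op': 0.08521762062903013, 'tilt': array([0.0001, 0.0012]), 'j': array([-1.0128,  0.4831, -0.3907,  1.4008,  0.1849,  1.2926,  0.3734]), 'rz': np.float64(-0.00033423952794731093), 'units_after': array([ -0.7094, -15.5887,   0.0183])}
```

Request:
{"name": "drive_tool", "arguments": {
  "plan": [
    {"claw": 1,"tx": -0.2,"ty": -0.4,"tz": 0,"rx": 0,"ry": 0,"rz": 0},
    {"claw": 1,"tx": -0.3,"ty": -0.6,"tz": 0,"rx": 0,"ry": 0,"rz": 0},
    {"claw": 1,"tx": -0.3,"ty": -0.7,"tz": 0,"rx": 0,"ry": 0,"rz": 0},
    {"claw": 1,"tx": -0.3,"ty": -0.7,"tz": 0,"rx": 0,"ry": 0,"rz": 0},
    {"claw": 1,"tx": -0.3,"ty": -0.7,"tz": 0,"rx": 0,"ry": 0,"rz": 0},
    {"claw": 1,"tx": -0.3,"ty": -0.7,"tz": 0,"rx": 0,"ry": 0,"rz": 0},
    {"claw": 1,"tx": -0.3,"ty": -0.7,"tz": 0,"rx": 0,"ry": 0,"rz": 0},
    {"claw": 1,"tx": -0.3,"ty": -0.7,"tz": 0,"rx": 0,"ry": 0,"rz": 0},
    {"claw": 1,"tx": -0.3,"ty": -0.7,"tz": 0,"rx": 0,"ry": 0,"rz": 0},
    {"claw": 1,"tx": -0.3,"ty": -0.7,"tz": 0,"rx": 0,"ry": 0,"rz": 0},
    {"claw": 1,"tx": -0.2,"ty": -0.6,"tz": 0,"rx": 0,"ry": 0,"rz": 0}
  ]
}}

```text
t: 2.15
eef_pos: [0.4979, 0.2003, 0.2597]
tcp_rot: [[-0.978, -0.211, -0.001], [-0.211, 0.978, -0.001], [0.001, -0.0, -1.0]]
force: [0.5, -1.2, -0.5]
opening: 0.0853
```

```bash
python3 -c "
from nav import *
to((.465,-.32,.26),12.4);to((.465,-.32,.20),12.4)"
```

```text
{'t': 2.15, 'pos': array([0.4979, 0.2003, 0.2597]), 'yaw': np.float64(12.161495707921691), 'units': array([ 2.3635, -8.3621,  0.0015]), 'force': array([ 0.4877, -1.1784, -0.4603]), 'op': 0.08531134745257161, 'tilt': array([-0.0009, -0.0007]), 'j': array([-0.2336,  0.33  , -0.2751,  1.636 ,  0.0952,  1.1898,  1.253 ]), 'rz': np.float64(-0.007950143069276964), 'units_after': array([ 2.3983, -8.3522, -0.0048])}
{'t': 2.15, 'pos': array([0.4979, 0.2003, 0.2597]), 'yaw': np.float64(12.161495707921691), 'units': array([ 2.3625, -8.3616,  1.0015]), 'force': array([ 0.4877, -1.1784, -0.4603]), 'op': 0.08531134745257161, 'tilt': array([-0.0009, -0.0007]), 'j': array([-0.2336,  0.33  , -0.2751,  1.636 ,  0.0952,  1.1898,  1.253 ]), 'rz': np.float64(-0.007950143069276964), 'units_after': array([ 2.3983, -8.3522,  0.9952])}
```

Request:
{"name": "drive_tool", "arguments": {
  "plan": [
    {"claw": 1,"tx": 0.1,"ty": -0.4,"tz": 0,"rx": 0,"ry": 0,"rz": 0},
    {"claw": 1,"tx": 0.2,"ty": -0.7,"tz": 0,"rx": 0,"ry": 0,"rz": 0},
    {"claw": 1,"tx": 0.2,"ty": -0.7,"tz": 0,"rx": 0,"ry": 0,"rz": 0},
    {"claw": 1,"tx": 0.2,"ty": -0.7,"tz": 0,"rx": 0,"ry": 0,"rz": 0},
    {"claw": 1,"tx": 0.2,"ty": -0.7,"tz": 0,"rx": 0,"ry": 0,"rz": 0},
    {"claw": 1,"tx": 0.2,"ty": -0.7,"tz": 0,"rx": 0,"ry": 0,"rz": 0},
    {"claw": 1,"tx": 0.3,"ty": -0.9,"tz": 0,"rx": 0,"ry": 0,"rz": 0},
    {"claw": 1,"tx": 0.3,"ty": -0.9,"tz": 0,"rx": 0,"ry": 0,"rz": 0},
    {"claw": 1,"tx": 0.3,"ty": -0.9,"tz": 0,"rx": 0,"ry": 0,"rz": 0},
    {"claw": 1,"tx": 0.2,"ty": -0.9,"tz": 0,"rx": 0,"ry": 0,"rz": 0},
    {"claw": 1,"tx": 0.2,"ty": -0.8,"tz": 0,"rx": 0,"ry": 0,"rz": 0},
    {"claw": 1,"tx": 0,"ty": 0,"tz": 0,"rx": 0,"ry": 0,"rz": 0}
  ]
}}

```text
t: 3.65
eef_pos: [0.462, -0.3194, 0.2592]
tcp_rot: [[-0.979, -0.205, -0.002], [-0.205, 0.979, -0.001], [0.003, -0.001, -1.0]]
force: [-0.0, 1.0, -0.5]
opening: 0.0854
```

```bash
python3 -c "
from nav import *
to((.465,-.32,.26),12.4);to((.465,-.32,.03),12.4)
print(cal('wrist'));shot('wrist','w1')"
```

```text
{'t': 3.65, 'pos': array([ 0.462 , -0.3194,  0.2592]), 'yaw': np.float64(11.85578545282667), 'units': array([-0.0468, -0.02  , -0.0141]), 'force': array([-0.0256,  0.9527, -0.4643]), 'op': 0.08541534101300678, 'tilt': array([-0.0024, -0.0011]), 'j': array([ 0.5866,  0.3634, -0.0393,  1.5767,  0.0173,  1.2032,  2.3213]), 'rz': np.float64(-0.018140484905777694), 'units_after': array([-0.0467, -0.0204, -0.014 ])}
{'t': 3.65, 'pos': array([ 0.462 , -0.3194,  0.2592]), 'yaw': np.float64(11.85578545282667), 'units': array([-0.0566, -0.0179,  3.8192]), 'force': array([-0.0256,  0.9527, -0.4643]), 'op': 0.08541534101300678, 'tilt': array([-0.0024, -0.0011]), 'j': array([ 0.5866,  0.3634, -0.0393,  1.5767,  0.0173,  1.2032,  2.3213]), 'rz': np.float64(-0.018140484905777694), 'units_after': array([-0.0467, -0.0204,  3.8193])}
{'fov_y': 65.70646984690485, 'cx': 320.6638979421603, 'cy': 195.70111357775986, 'xyz': array([ 0.3886, -0.3341,  0.4305]), 'attitude': array([[-0.2049,  0.9368,  0.2837],
       [ 0.9788,  0.1965,  0.058 ],
       [-0.0014,  0.2896, -0.9572]])}
```

View pics/w1.png

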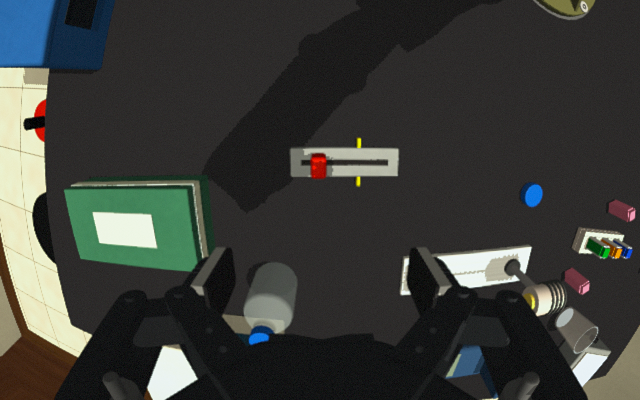

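The wrist view shows the grip at (318,165), its tabs at (359,143) and (359,181), and the track running parallel to the jaws.

```bash
cat >> h.py <<'E'
def fray(k,u,v):
    f=200/np.tan(np.radians(float(k['fov']))/2)
    du,dv=u-float(k['cx']),v-float(k['cy']); r=np.hypot(du,dv); th=r/f
    s=np.sin(th)/max(r,1e-9)
    return np.array(k['R'])@np.array([du*s,dv*s,np.cos(th)])
def fz(k,u,v,z):
    r=fray(k,u,v); return k['xyz']+r*(z-k['xyz'][2])/r[2]
E
python3 - <<'E'
from h import *
crop('w1',280,130,410,195,'c_w1')
E
```

```text
scale 6.153846153846154
```

View pics/c_w1.png

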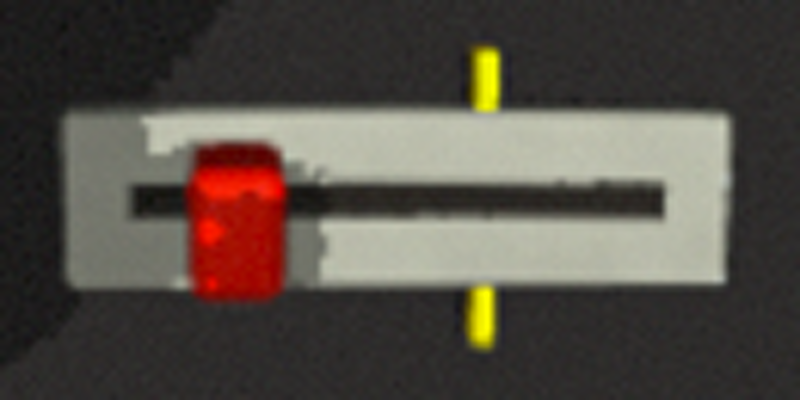

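```bash
python3 - <<'E'
from h import *
np.set_printoptions(precision=4,suppress=True)
k=load('w1'); s=6.153846
def q(pts,z): return np.array([fz(k,(u+.5)/s-.5+280,(v+.5)/s-.5+130,z) for u,v in pts])
g=q([(192,172),(285,172),(287,299),(192,299)],.054);print('grip',g.mean(0),[np.linalg.norm(g[i]-g[i-1]) for i in range(4)])
t=q([(65,112),(730,116),(727,283),(68,288)],.014);print('track',t,t.mean(0),[np.linalg.norm(t[i]-t[i-1]) for i in range(4)])
d=(t[1]+t[2]-t[0]-t[3]);d/=np.linalg.norm(d);print('yaw',np.degrees(np.arctan2(-d[0],d[1])))
m=q([(485,76),(482,318)],.015);print('mark',m,m.mean(0))
print('travel',(m.mean(0)-g.mean(0))@d, 'grip s',(g.mean(0)-t.mean(0))@d,'mark s',(m.mean(0)-t.mean(0))@d)
E
```

```text
grip [ 0.4655 -0.3214  0.054 ] [np.float64(0.026180843059686827), np.float64(0.018599376295663394), np.float64(0.026176596048786777), np.float64(0.019301576857880448)]
track [[ 0.454  -0.3633  0.014 ]
 [ 0.4233 -0.2181  0.014 ]
 [ 0.4607 -0.2087  0.014 ]
 [ 0.4932 -0.3553  0.014 ]] [ 0.4578 -0.2864  0.014 ] [np.float64(0.03997448534212416), np.float64(0.14846161284884918), np.float64(0.03858982138788353), np.float64(0.15009864186413746)]
yaw 12.211644004195438
mark [[ 0.427  -0.2746  0.015 ]
 [ 0.4806 -0.2626  0.015 ]] [ 0.4538 -0.2686  0.015 ]
travel 0.05408849378144069 grip s -0.03586148012491735 mark s 0.018227013656523346
```

Request:
{"name": "drive_tool", "arguments": {
  "plan": [
    {"claw": 1,"tx": -0.05,"ty": -0.03,"tz": 0.3,"rx": 0,"ry": 0,"rz": -0.015},
    {"claw": 1,"tx": 0,"ty": 0,"tz": 0.5,"rx": 0,"ry": 0,"rz": 0},
    {"claw": 1,"tx": 0,"ty": 0,"tz": 0.6,"rx": 0,"ry": 0,"rz": 0},
    {"claw": 1,"tx": 0,"ty": 0,"tz": 0.6,"rx": 0,"ry": 0,"rz": 0},
    {"claw": 1,"tx": 0,"ty": 0,"tz": 0.5,"rx": 0,"ry": 0,"rz": 0},
    {"claw": 1,"tx": 0,"ty": 0,"tz": 0.4,"rx": 0,"ry": 0,"rz": 0},
    {"claw": 1,"tx": 0,"ty": 0,"tz": 0.3,"rx": 0,"ry": 0,"rz": 0},
    {"claw": 1,"tx": 0,"ty": 0,"tz": 0.3,"rx": 0,"ry": 0,"rz": 0},
    {"claw": 1,"tx": 0,"ty": 0,"tz": 0.25,"rx": 0,"ry": 0,"rz": 0},
    {"claw": 1,"tx": 0,"ty": 0,"tz": 0,"rx": 0,"ry": 0,"rz": 0}
  ]
}}

```text
t: 4.95
eef_pos: [0.4669, -0.3147, 0.0346]
tcp_rot: [[-0.975, -0.224, -0.002], [-0.224, 0.975, 0.002], [0.001, 0.002, -1.0]]
force: [-0.0, -0.2, 0.2]
opening: 0.0852
```

```bash
python3 -c "
from nav import *
to((.4653,-.3208,.033),12.3)"
```

```text
{'t': 4.95, 'pos': array([ 0.4669, -0.3147,  0.0346]), 'yaw': np.float64(12.925418365746566), 'units': array([ 0.049 , -0.0937,  0.0269]), 'force': array([-0.0071, -0.2036,  0.1634]), 'op': 0.08523028532637632, 'tilt': array([-0.0018,  0.0015]), 'j': array([ 0.5776,  0.5996, -0.0429,  1.8714,  0.0382,  0.6737,  2.3087]), 'rz': np.float64(0.020847278858218844), 'units_after': array([ 0.048 , -0.0942,  0.027 ])}
```

Request:
{"name": "drive_tool", "arguments": {
  "plan": [
    {"claw": 1,"tx": 0.05,"ty": -0.1,"tz": 0.02,"rx": 0,"ry": 0,"rz": 0.02},
    {"claw": 1,"tx": 0,"ty": 0,"tz": 0,"rx": 0,"ry": 0,"rz": 0}
  ]
}}

```text
t: 5.2
eef_pos: [0.4657, -0.3237, 0.035]
tcp_rot: [[-0.977, -0.212, 0.001], [-0.212, 0.977, -0.001], [-0.001, -0.001, -1.0]]
force: [-0.1, 1.0, 0.0]
opening: 0.0853
```

Request:
{"name": "drive_tool", "arguments": {
  "newtons": 25,
  "plan": [
    {"claw": 0,"tx": 0,"ty": 0,"tz": 0,"rx": 0,"ry": 0,"rz": 0},
    {"claw": 0,"tx": 0,"ty": 0,"tz": 0,"rx": 0,"ry": 0,"rz": 0},
    {"claw": 0,"tx": 0,"ty": 0,"tz": 0,"rx": 0,"ry": 0,"rz": 0},
    {"claw": 0,"tx": 0,"ty": 0,"tz": 0,"rx": 0,"ry": 0,"rz": 0},
    {"claw": 0,"tx": 0,"ty": 0,"tz": 0,"rx": 0,"ry": 0,"rz": 0},
    {"claw": 0,"tx": 0,"ty": 0,"tz": 0,"rx": 0,"ry": 0,"rz": 0}
  ]
}}

```text
t: 5.95
eef_pos: [0.4657, -0.3226, 0.0344]
tcp_rot: [[-0.977, -0.213, -0.0], [-0.213, 0.977, 0.0], [0.0, 0.0, -1.0]]
force: [-0.2, 0.4, 0.1]
opening: -0.0001
```

```bash
python3 -c "
from nav import *
to((.4537,-.2675,.033),12.3); shot('wrist','w2')"
```

```text
{'t': 5.95, 'pos': array([ 0.4657, -0.3226,  0.0344]), 'yaw': np.float64(12.309220644777023), 'units': array([0.0002, 0.9394, 0.0226]), 'force': array([-0.2255,  0.3503,  0.1497]), 'op': -0.00011687397937544626, 'tilt': array([-0.0001,  0.    ]), 'j': array([ 0.5885,  0.6029, -0.0402,  1.8647,  0.0365,  0.6748,  2.3125]), 'rz': np.float64(0.0003073548259007334), 'units_after': array([0.0003, 0.9394, 0.0225])}
```

View pics/w2.png

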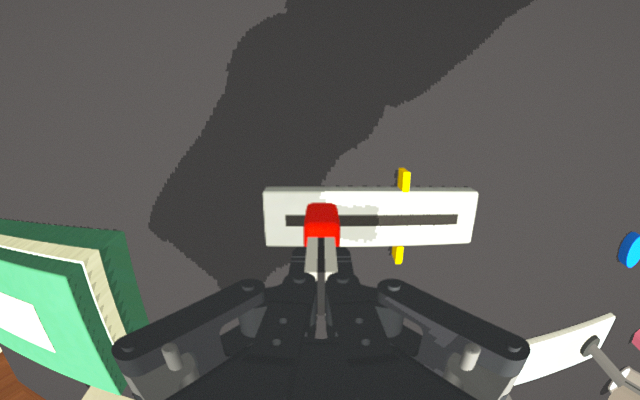

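The fingers closed fully (opening 0), and the shut fingers at (320,265) look past the grip at (322,222). I'll work out where the TCP and the grip should project.

```bash
python3 - <<'E'
from h import *
np.set_printoptions(precision=4,suppress=True)
k=load('w2'); f=200/np.tan(np.radians(float(k['fov']))/2)
def pr(P):
    c=np.array(k['R']).T@(np.array(P)-k['xyz']); th=np.arctan2(np.hypot(c[0],c[1]),c[2]); a=np.arctan2(c[1],c[0]); return k['cx']+f*th*np.cos(a),k['cy']+f*th*np.sin(a),c[2]
print(k['xyz'])
print('tcp',pr([.4657,-.3226,.0344]),'griptop',pr([.4653,-.3208,.054]),'markpt',pr([.4537,-.2675,.015]))
for u,v in[(322,225),(322,242),(313,250),(320,280),(320,300),(290,215),(420,235)]: print(u,v,k['d'][v,u], k['xyz']+fray(k,u,v)/ (np.array(k['R']).T@fray(k,u,v))[2]*k['d'][v,u])
crop('w2',250,150,490,330,'c_w2')
shot('top','t2'); crop('t2',370,215,460,275,'c_t2'); print(manip.state()['eef_pos'])
E
```

```text
[ 0.392  -0.338   0.2055]
tcp (np.float64(319.9374652538808), np.float64(232.34692720138554), np.float64(0.18563823230814216)) griptop (np.float64(323.22028808493246), np.float64(246.78972920984432), np.float64(0.1668880296611674)) markpt (np.float64(403.37256180672273), np.float64(219.94459305683506), np.float64(0.20414456855512955))
322 225 0.16239461 [ 0.4526 -0.3243  0.0547]
322 242 0.14570972 [ 0.454  -0.324   0.0726]
313 250 0.13579716 [ 0.454  -0.3281  0.0827]
320 280 0.120273545 [ 0.4578 -0.3241  0.1003]
320 300 0.12171259 [ 0.4666 -0.3222  0.1015]
290 215 0.20247896 [ 0.4659 -0.3427  0.0156]
420 235 0.20715372 [ 0.462  -0.2521  0.0153]
scale 3.3333333333333335
scale 8.88888888888889
[ 0.4657 -0.3226  0.0344]
```

View pics/c_w2.png

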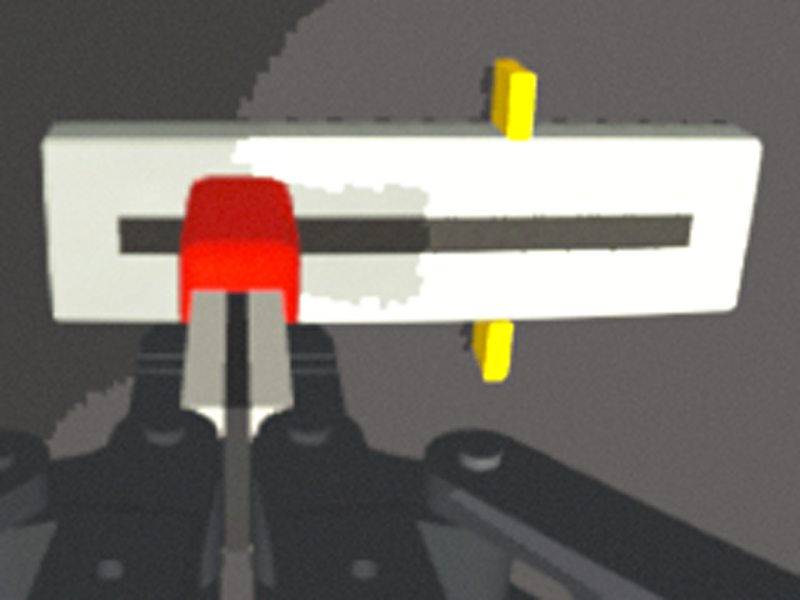

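View pics/c_t2.png

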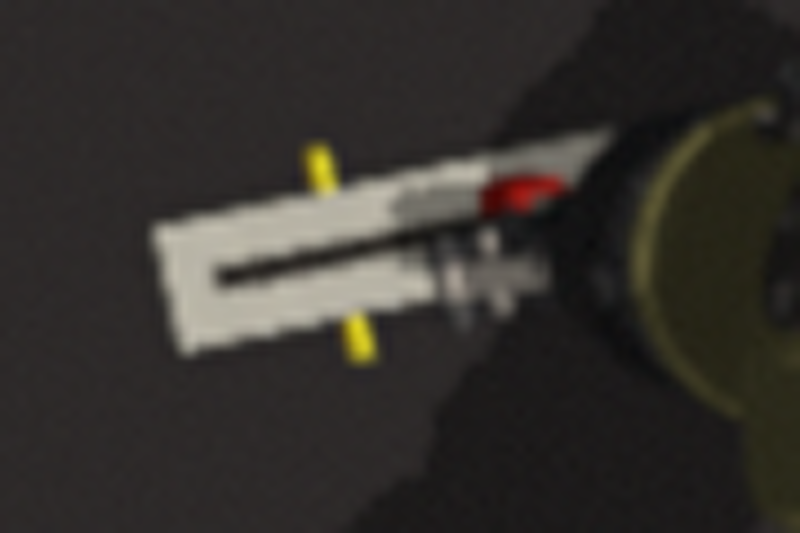

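```bash
python3 - <<'E'
from h import *
np.set_printoptions(precision=4,suppress=True)
k=load('w2')
def P(u,v): 
    r=fray(k,u,v); return k['xyz']+r/(np.array(k['R']).T@r)[2]*k['d'][v,u]
for u in (313,322,328):
  for v in range(200,282,4): print(u,v,P(u,v),k['p'][v,u])
s=manip.state(); print(s['force'],s['opening'],cal('wrist')['xyz'])
E
```

```text
313 200 [ 0.4531 -0.33    0.0138] [229 232 220]
313 204 [ 0.4531 -0.3298  0.0219] [180  26  20]
313 208 [ 0.4524 -0.3297  0.0316] [183  27  15]
313 212 [ 0.4526 -0.3295  0.0378] [185  23  19]
313 216 [ 0.4524 -0.3294  0.0446] [190  30  25]
313 220 [ 0.4529 -0.3292  0.0493] [189  22  14]
313 224 [ 0.4534 -0.329   0.0538] [246  29   0]
313 228 [ 0.4545 -0.3287  0.0565] [254  33   0]
313 232 [ 0.4568 -0.3282  0.0564] [254  39   0]
313 236 [ 0.4598 -0.3276  0.0548] [254  69  54]
313 240 [ 0.4547 -0.3283  0.0707] [167 167 151]
313 244 [ 0.4551 -0.3281  0.0743] [168 167 153]
313 248 [ 0.4547 -0.3281  0.0792] [169 167 152]
313 252 [ 0.4545 -0.328   0.0836] [167 167 153]
313 256 [ 0.4542 -0.328   0.0879] [166 167 152]
313 260 [ 0.4549 -0.3278  0.09  ] [167 166 153]
313 264 [ 0.455  -0.3277  0.0934] [165 164 150]
313 268 [ 0.4546 -0.3277  0.0973] [165 165 150]
313 272 [ 0.455  -0.3275  0.0997] [234 233 216]
313 276 [ 0.4538 -0.3277  0.1047] [118 117 110]
313 280 [ 0.4535 -0.3276  0.1079] [47 48 51]
322 200 [ 0.4519 -0.3243  0.0138] [227 232 217]
322 204 [ 0.4516 -0.3244  0.023 ] [182  23  19]
[... 1258 characters left out ...]
   0]
328 232 [ 0.4558 -0.3203  0.0549] [254  37   1]
328 236 [ 0.4581 -0.3198  0.0547] [254  68  56]
328 240 [ 0.4534 -0.3212  0.0701] [166 165 149]
328 244 [ 0.4532 -0.3213  0.075 ] [169 169 152]
328 248 [ 0.4532 -0.3214  0.0793] [169 167 153]
328 252 [ 0.4535 -0.3214  0.0828] [169 168 153]
328 256 [ 0.4532 -0.3216  0.087 ] [167 167 152]
328 260 [ 0.4531 -0.3217  0.091 ] [166 165 151]
328 264 [ 0.453  -0.3218  0.0946] [167 167 151]
328 268 [ 0.4532 -0.3218  0.0974] [168 168 153]
328 272 [ 0.4538 -0.3217  0.0997] [232 231 216]
328 276 [ 0.4526 -0.3221  0.1046] [155 152 140]
328 280 [ 0.4524 -0.3222  0.1078] [51 54 55]
[ 0.5055 -0.486  -1.2636] 0.0002881967589971454 [ 0.392  -0.338   0.2055]
```

The wrist depth puts the shut fingertips at z≈0.069, above the grip's top at 0.054, while the reported TCP z is 0.034. The track and grip heights come out right in the same image. So the tips look about 35 mm short of the reported TCP, which I'll cross-check with the scene camera.

```bash
python3 - <<'E'
from h import *
shot('scene','s2'); crop('s2',240,60,360,180,'c_s2',5)
k=load('s2');f=200/np.tan(np.radians(float(k['fov']))/2)
for P in([.4657,-.3226,.0344],[.4657,-.3226,.069],[.4653,-.3208,.054]):
    c=np.array(k['R']).T@(np.array(P)-k['xyz']); print(P,(k['cx']+f*c[0]/c[2]-240)*5,(k['cy']+f*c[1]/c[2]-60)*5)
E
```

```text
scale 5
[0.4657, -0.3226, 0.0344] 282.82258021299583 415.0672793120385
[0.4657, -0.3226, 0.069] 279.99690324210576 369.0844188120852
[0.4653, -0.3208, 0.054] 283.26923025882735 390.47132845016534
```

View pics/c_s2.png

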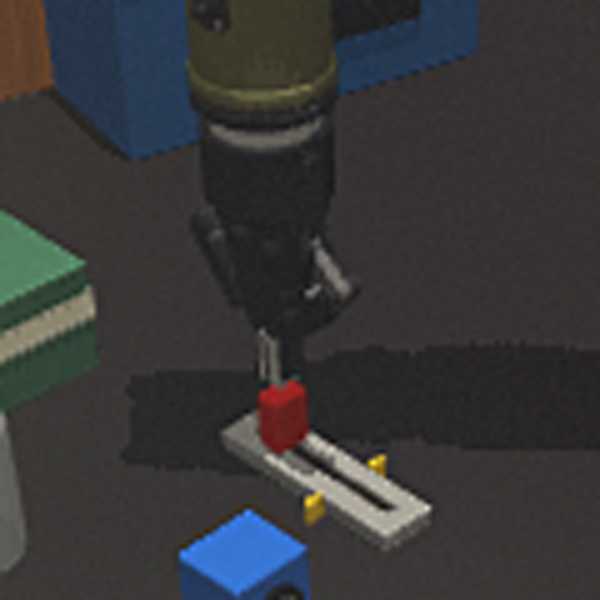

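The scene view agrees: the tips end at about row 385, just above the grip's top at row 390. The real tips sit about 35 mm short of the reported TCP, so I'll allow for that: reopen, go lower, grip and check.

Request:
{"name": "drive_tool", "arguments": {
  "newtons": 25,
  "plan": [
    {"claw": 1,"tx": 0,"ty": 0.02,"tz": 0,"rx": 0,"ry": 0,"rz": 0},
    {"claw": 1,"tx": 0,"ty": 0,"tz": 0,"rx": 0,"ry": 0,"rz": 0},
    {"claw": 1,"tx": 0,"ty": 0,"tz": 0,"rx": 0,"ry": 0,"rz": 0},
    {"claw": 1,"tx": 0,"ty": 0,"tz": 0,"rx": 0,"ry": 0,"rz": 0},
    {"claw": 1,"tx": 0,"ty": 0,"tz": 0,"rx": 0,"ry": 0,"rz": 0},
    {"claw": 1,"tx": 0,"ty": 0,"tz": 0.25,"rx": 0,"ry": 0,"rz": 0},
    {"claw": 1,"tx": 0,"ty": 0,"tz": 0.25,"rx": 0,"ry": 0,"rz": 0},
    {"claw": 1,"tx": 0,"ty": 0,"tz": 0.22,"rx": 0,"ry": 0,"rz": 0},
    {"claw": 1,"tx": 0,"ty": 0,"tz": 0,"rx": 0,"ry": 0,"rz": 0},
    {"claw": 1,"tx": 0,"ty": 0,"tz": 0,"rx": 0,"ry": 0,"rz": 0}
  ]
}}

```text
t: 7.35
eef_pos: [0.4655, -0.3215, -0.0089]
tcp_rot: [[-0.977, -0.213, -0.0], [-0.213, 0.977, 0.0], [0.0, 0.0, -1.0]]
force: [0.6, 0.1, 0.7]
opening: 0.0855
```

Request:
{"name": "drive_tool", "arguments": {
  "newtons": 25,
  "plan": [
    {"claw": 0.4,"tx": 0,"ty": 0,"tz": 0,"rx": 0,"ry": 0,"rz": 0},
    {"claw": 0.3,"tx": 0,"ty": 0,"tz": 0,"rx": 0,"ry": 0,"rz": 0},
    {"claw": 0,"tx": 0,"ty": 0,"tz": 0,"rx": 0,"ry": 0,"rz": 0},
    {"claw": 0,"tx": 0,"ty": 0,"tz": 0,"rx": 0,"ry": 0,"rz": 0},
    {"claw": 0,"tx": 0,"ty": 0,"tz": 0,"rx": 0,"ry": 0,"rz": 0},
    {"claw": 0,"tx": 0,"ty": 0,"tz": 0,"rx": 0,"ry": 0,"rz": 0}
  ]
}}

```text
t: 8.1
eef_pos: [0.4656, -0.3215, -0.0085]
tcp_rot: [[-0.977, -0.213, 0.0], [-0.213, 0.977, -0.0], [-0.0, -0.0, -1.0]]
force: [-0.7, 1.0, 4.5]
opening: 0.0196
```

```bash
python3 -c "
from nav import *
to((.4537,-.2675,-.008),12.3); shot('wrist','w3'); crop('w3',200,100,440,280,'c_w3')"
```

```text
{'t': 8.1, 'pos': array([ 0.4656, -0.3215, -0.0085]), 'yaw': np.float64(12.305733777893671), 'units': array([ 0.0019,  0.9219, -0.0094]), 'force': array([-0.6593,  0.9609,  4.4511]), 'op': 0.01957497414567406, 'tilt': array([ 0.0003, -0.0002]), 'j': array([ 0.5847,  0.6652, -0.0368,  1.8989,  0.0416,  0.5779,  2.3064]), 'rz': np.float64(0.00019112592978901924), 'units_after': array([ 0.002 ,  0.9219, -0.0091])}
scale 3.3333333333333335
```

View pics/c_w3.png

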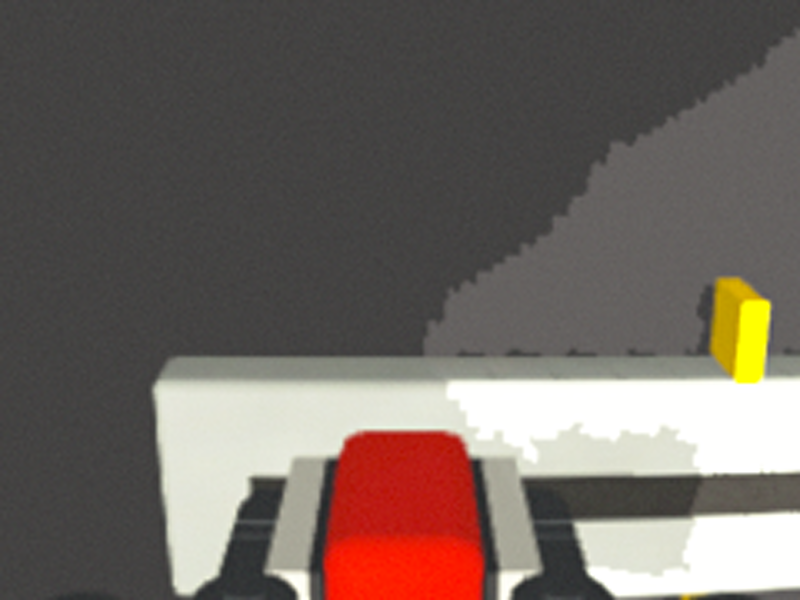

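The grip is held (opening 19.6 mm). Sliding about 55 mm towards bright.

Request:
{"name": "drive_tool", "arguments": {
  "newtons": 25,
  "plan": [
    {"claw": 0,"tx": 0,"ty": 0.05,"tz": 0,"rx": 0,"ry": 0,"rz": 0},
    {"claw": 0,"tx": 0,"ty": 0.1,"tz": 0,"rx": 0,"ry": 0,"rz": 0},
    {"claw": 0,"tx": 0,"ty": 0.1,"tz": 0,"rx": 0,"ry": 0,"rz": 0},
    {"claw": 0,"tx": 0,"ty": 0.1,"tz": 0,"rx": 0,"ry": 0,"rz": 0},
    {"claw": 0,"tx": 0,"ty": 0.1,"tz": 0,"rx": 0,"ry": 0,"rz": 0},
    {"claw": 0,"tx": 0,"ty": 0.1,"tz": 0,"rx": 0,"ry": 0,"rz": 0},
    {"claw": 0,"tx": 0,"ty": 0.1,"tz": 0,"rx": 0,"ry": 0,"rz": 0},
    {"claw": 0,"tx": 0,"ty": 0.1,"tz": 0,"rx": 0,"ry": 0,"rz": 0},
    {"claw": 0,"tx": 0,"ty": 0.1,"tz": 0,"rx": 0,"ry": 0,"rz": 0},
    {"claw": 0,"tx": 0,"ty": 0.06,"tz": 0,"rx": 0,"ry": 0,"rz": 0},
    {"claw": 0,"tx": 0,"ty": 0,"tz": 0,"rx": 0,"ry": 0,"rz": 0},
    {"claw": 0,"tx": 0,"ty": 0,"tz": 0,"rx": 0,"ry": 0,"rz": 0}
  ]
}}

```text
t: 9.65
eef_pos: [0.4538, -0.2672, -0.0086]
tcp_rot: [[-0.977, -0.214, -0.0], [-0.214, 0.977, 0.001], [-0.0, 0.001, -1.0]]
force: [-0.9, 0.1, 6.4]
opening: 0.0199
```

```bash
python3 -c "
from nav import *
to((.4537,-.2675,-.008),12.3); shot('wrist','w4'); crop('w4',200,100,440,280,'c_w4')"
```

```text
{'t': 9.65, 'pos': array([ 0.4538, -0.2672, -0.0086]), 'yaw': np.float64(12.33845093123563), 'units': array([ 0.0021, -0.0049, -0.01  ]), 'force': array([-0.8883,  0.0886,  6.359 ]), 'op': 0.01989085640116304, 'tilt': array([-0.0001,  0.0005]), 'j': array([ 0.5043,  0.6277, -0.0277,  2.0028,  0.0324,  0.5118,  2.2398]), 'rz': np.float64(0.0012816977078543347), 'units_after': array([ 0.002 , -0.0049, -0.01  ])}
scale 3.3333333333333335
```

View pics/c_w4.png

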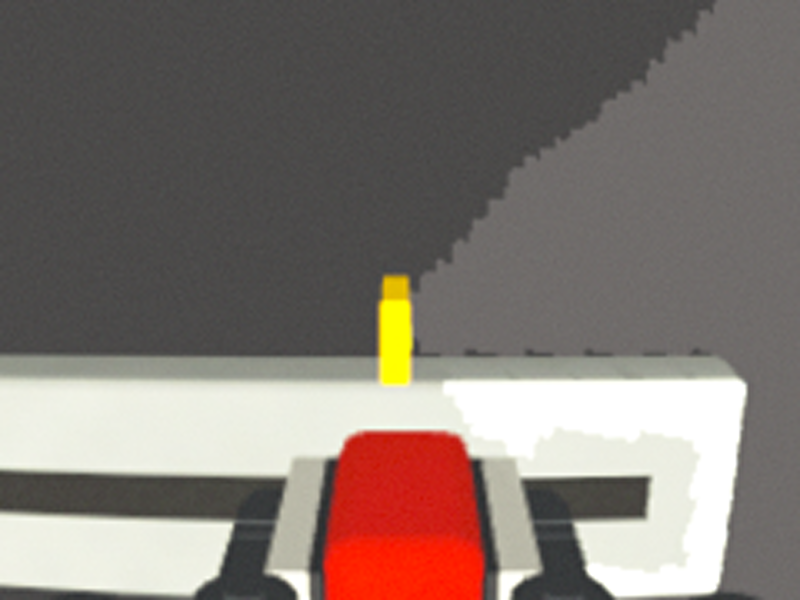

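```bash
python3 - <<'E'
from h import *
k=load('w4'); s=10/3
def q(u,v,z): return fz(k,(u+.5)/s-.5+200,(v+.5)/s-.5+100,z)
d=np.array([-.2135,.977,0])
m=q(395.5,340,.015); a=q(327,538,.054);b=q(484,538,.054); print(m,a,b,np.linalg.norm(b-a),'grip-mark',((a+b)/2-m)@d)
E
```

```text
[ 0.42737276 -0.27371901  0.015     ] [ 0.44100955 -0.27887256  0.054     ] [ 0.4370099  -0.26051862  0.054     ] 0.018784684227908056 grip-mark 0.0014463880356047009
```

Request:
{"name": "drive_tool", "arguments": {
  "newtons": 25,
  "plan": [
    {"claw": 0,"tx": 0,"ty": -0.02,"tz": 0,"rx": 0,"ry": 0,"rz": 0},
    {"claw": 0,"tx": 0,"ty": 0,"tz": 0,"rx": 0,"ry": 0,"rz": 0},
    {"claw": 0,"tx": 0,"ty": 0,"tz": 0,"rx": 0,"ry": 0,"rz": 0},
    {"claw": 1,"tx": 0,"ty": 0,"tz": 0,"rx": 0,"ry": 0,"rz": 0},
    {"claw": 1,"tx": 0,"ty": 0,"tz": 0,"rx": 0,"ry": 0,"rz": 0},
    {"claw": 1,"tx": 0,"ty": 0,"tz": 0,"rx": 0,"ry": 0,"rz": 0},
    {"claw": 1,"tx": 0,"ty": 0,"tz": 0,"rx": 0,"ry": 0,"rz": 0},
    {"claw": 1,"tx": 0,"ty": 0,"tz": 0,"rx": 0,"ry": 0,"rz": 0},
    {"claw": 1,"tx": 0,"ty": 0,"tz": 0,"rx": 0,"ry": 0,"rz": 0}
  ]
}}

```text
t: 10.82
eef_pos: [0.4541, -0.2693, -0.0088]
tcp_rot: [[-0.977, -0.213, -0.0], [-0.213, 0.977, -0.0], [0.0, -0.0, -1.0]]
force: [-0.1, -0.1, 0.7]
opening: 0.0849
```

Request:
{"name": "drive_tool", "arguments": {
  "plan": [
    {"claw": 1,"tx": 0,"ty": 0,"tz": -0.2,"rx": 0,"ry": 0,"rz": 0},
    {"claw": 1,"tx": 0,"ty": 0,"tz": -0.4,"rx": 0,"ry": 0,"rz": 0},
    {"claw": 1,"tx": 0,"ty": 0,"tz": -0.6,"rx": 0,"ry": 0,"rz": 0},
    {"claw": 1,"tx": 0,"ty": 0,"tz": -0.7,"rx": 0,"ry": 0,"rz": 0},
    {"claw": 1,"tx": 0,"ty": 0,"tz": -0.7,"rx": 0,"ry": 0,"rz": 0},
    {"claw": 1,"tx": 0,"ty": 0,"tz": -0.7,"rx": 0,"ry": 0,"rz": 0},
    {"claw": 1,"tx": 0,"ty": 0,"tz": -0.7,"rx": 0,"ry": 0,"rz": 0},
    {"claw": 1,"tx": 0,"ty": 0,"tz": -0.3,"rx": 0,"ry": 0,"rz": 0},
    {"claw": 1,"tx": 0,"ty": 0,"tz": 0,"rx": 0,"ry": 0,"rz": 0}
  ]
}}

```text
t: 11.95
eef_pos: [0.4546, -0.2695, 0.2512]
tcp_rot: [[-0.977, -0.213, 0.003], [-0.213, 0.977, -0.002], [-0.003, -0.002, -1.0]]
force: [-0.5, 0.1, -0.3]
opening: 0.0855
```

```bash
python3 -c "
from nav import *
to((.4537,-.2675,.25),12.3); shot('wrist','w5'); crop('w5',240,130,370,195,'c_w5')"
```

```text
{'t': 11.95, 'pos': array([ 0.4546, -0.2695,  0.2512]), 'yaw': np.float64(12.301016729610577), 'units': array([0.007 , 0.0363, 0.0201]), 'force': array([-0.4598,  0.0847, -0.3006]), 'op': 0.08551840871099378, 'tilt': array([ 0.0032, -0.0018]), 'j': array([ 0.5127,  0.3124, -0.033 ,  1.678 ,  0.0112,  1.1476,  2.2622]), 'rz': np.float64(3.389098701921019e-05), 'units_after': array([0.0069, 0.0362, 0.0203])}
scale 6.153846153846154
```

View pics/c_w5.png

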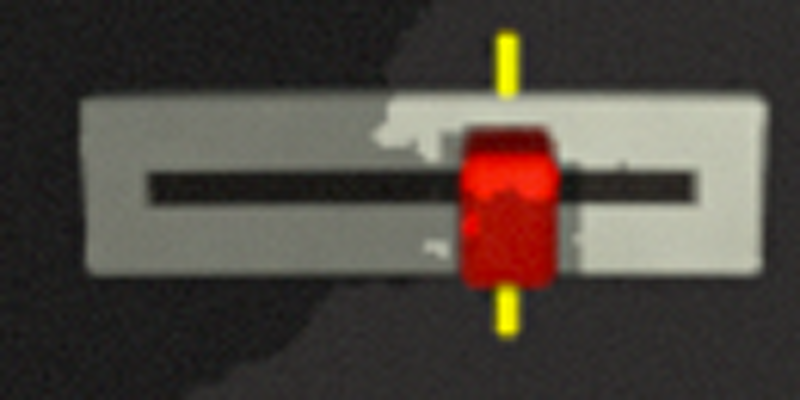

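The grip centre (508) and both tabs (508) line up in the crop, so the dimmer is set to within about 0.3 mm. Next is the amber cell, starting with the clearance to the pink cells.

```bash
python3 - <<'E'
from m import *
np.set_printoptions(precision=4,suppress=True)
k=load('top0')
p=cp(k,[(200,530),(362,118)],170,180,6.6667,.074);print('pink',p)
c=np.array([.4888,.2905,0]);Y=np.radians(5);
x=np.array([np.cos(Y),np.sin(Y),0]);y=np.array([-np.sin(Y),np.cos(Y),0])
for q in p: print((q-c)@x,(q-c)@y)
import nav
nav.to((.55,-.1,.26),-85);nav.to((.4888,.2905,.26),-85)
E
```

```text
pink [[0.4113 0.3016 0.074 ]
 [0.5762 0.2403 0.074 ]]
-0.07626477625276792 0.0177980315966202
0.08264518719556531 -0.05761751408999539
{'t': 12.0, 'pos': array([ 0.454 , -0.2692,  0.2498]), 'yaw': np.float64(12.304145304145251), 'units': array([-2.1648,  2.4142, -0.1707]), 'force': array([-0.3142,  0.1554, -0.7779]), 'op': 0.08554052151641271, 'tilt': array([ 0.0011, -0.0006]), 'j': array([ 0.5127,  0.3139, -0.033 ,  1.68  ,  0.0113,  1.1467,  2.2622]), 'rz': np.float64(3.2434715101381753), 'units_after': array([ 2.67  ,  1.8402, -0.1707])}
{'t': 12.0, 'pos': array([ 0.454 , -0.2692,  0.2498]), 'yaw': np.float64(12.304145304145251), 'units': array([-2.5552,  8.9904, -0.1759]), 'force': array([-0.3142,  0.1554, -0.7779]), 'op': 0.08554052151641271, 'tilt': array([ 0.0011, -0.0006]), 'j': array([ 0.5127,  0.3139, -0.033 ,  1.68  ,  0.0113,  1.1467,  2.2622]), 'rz': np.float64(3.2434715101381753), 'units_after': array([ 9.2424,  1.3913, -0.1707])}
```

```bash
python3 - <<'E'
from h import *
np.set_printoptions(precision=3,suppress=True)
for tag,tcp in(('w2',[.4657,-.3226,.0344]),('w5',[.4546,-.2695,.2512])):
    k=load(tag); Y=np.radians(12.3); y=np.array([-np.sin(Y),np.cos(Y),0]); x=np.array([-y[1],y[0],0])
    out=[]
    for v in range(200,400,3):
        for u in range(60,580,3):
            d=k['d'][v,u]
            if d<=0 or d>.19: continue
            r=fray(k,u,v); r=r/(np.array(k['R']).T@r)[2]; P=k['xyz']+r*d-np.array(tcp)
            out.append((P@x,P@y,P[2]))
    o=np.array(out); print(tag)
    for a in np.arange(.03,.15,.01):
        q=o[(o[:,2]>=a)&(o[:,2]<a+.01)]
        q=q[(abs(q[:,0])<.05)&(abs(q[:,1])<.12)]
        if len(q): print('z above TCP %.3f'%a,'y',q[:,1].min(),q[:,1].max(),'x',q[:,0].min(),q[:,0].max(),len(q))
E
```

```text
w2
z above TCP 0.030 y -0.012237633614509623 0.012129034755192782 x 0.007255457085774772 0.012411918553082834 32
z above TCP 0.040 y -0.013090928605706617 0.013393505857773885 x 0.007386620536141652 0.01273458776212567 56
z above TCP 0.050 y -0.012577235369992432 0.013741161538131727 x 0.006699788411622971 0.012613850002226853 78
z above TCP 0.060 y -0.010916569674989137 0.01594105146482219 x -0.00977748910164046 0.013233995256429053 91
z above TCP 0.070 y -0.03307498168493699 0.033790410259948 x -0.01061066632835037 0.015372143926039368 243
z above TCP 0.080 y -0.040499261260145476 0.04084183235240348 x -0.007588815177935632 0.015103266626294598 560
z above TCP 0.090 y -0.04776628830916102 0.04854144044894796 x -0.007411165190395554 0.019248553506285276 490
z above TCP 0.100 y -0.05760942013941221 0.05762789127597422 x -0.007147325453898528 0.019201712580277894 811
z above TCP 0.110 y -0.06037591555491926 0.061405193405386145 x 0.00038886181611298194 0.020080314871945563 1089
z above TCP 0.120 y -0.05852212074186793 0.06021857608875836 x -0.00683603954749938 0.022008690668343225 110
[... 505 characters left out ...]
-0.005897015083767191 0.013009479445865032 152
z above TCP 0.080 y -0.07125408641973563 0.07124726565515481 x 0.004479288205180108 0.015418040779036744 151
z above TCP 0.090 y -0.07402551566934211 0.07461132518318996 x -0.0105117853125825 0.018336095850088555 640
z above TCP 0.100 y -0.07123501291832811 0.0733319114977849 x -0.011249059698647085 0.01952293729959655 752
z above TCP 0.110 y -0.07197677391428463 0.07225248499447137 x -0.011016299711631733 0.020717380744217515 1011
z above TCP 0.120 y -0.06954764833509189 0.0714998694129111 x 0.0018408552301687003 0.02235360326665562 1122
z above TCP 0.130 y -0.06850031771259242 0.07100751072578562 x 0.005384111620958974 0.022669276768827656 448
```

Request:
{"name": "drive_tool", "arguments": {
  "plan": [
    {"claw": 0.5,"tx": 0,"ty": 0,"tz": 0,"rx": 0,"ry": 0,"rz": 0.2},
    {"claw": 0.5,"tx": 0,"ty": 0,"tz": 0,"rx": 0,"ry": 0,"rz": 0.3},
    {"claw": 0.5,"tx": 0,"ty": 0,"tz": 0,"rx": 0,"ry": 0,"rz": 0.3},
    {"claw": 0.5,"tx": 0,"ty": 0,"tz": 0,"rx": 0,"ry": 0,"rz": 0.3},
    {"claw": 0.5,"tx": 0,"ty": 0,"tz": 0,"rx": 0,"ry": 0,"rz": 0.3},
    {"claw": 0.5,"tx": 0,"ty": 0,"tz": 0,"rx": 0,"ry": 0,"rz": 0.3},
    {"claw": 0.5,"tx": 0,"ty": 0,"tz": 0,"rx": 0,"ry": 0,"rz": 0.3},
    {"claw": 0.5,"tx": 0,"ty": 0,"tz": 0,"rx": 0,"ry": 0,"rz": 0.3},
    {"claw": 0.5,"tx": 0,"ty": 0,"tz": 0,"rx": 0,"ry": 0,"rz": 0.3},
    {"claw": 0.5,"tx": 0,"ty": 0,"tz": 0,"rx": 0,"ry": 0,"rz": 0.3},
    {"claw": 0.5,"tx": 0,"ty": 0,"tz": 0,"rx": 0,"ry": 0,"rz": 0.3},
    {"claw": 0.5,"tx": 0,"ty": 0,"tz": 0,"rx": 0,"ry": 0,"rz": 0}
  ]
}}

```text
t: 13.5
eef_pos: [0.4535, -0.2688, 0.248]
tcp_rot: [[-0.111, 0.994, -0.002], [0.994, 0.111, 0.001], [0.001, -0.002, -1.0]]
force: [0.0, 0.3, 0.2]
opening: 0.0425
```

```bash
python3 -c "
from nav import *
to((.4888,.2905,.25),-85)"
```

```text
{'t': 13.5, 'pos': array([ 0.4535, -0.2688,  0.248 ]), 'yaw': np.float64(-83.63460753658316), 'units': array([ 9.1988,  1.6182, -0.027 ]), 'force': array([0.0353, 0.3083, 0.2054]), 'op': 0.04252670513081386, 'tilt': array([-0.0022,  0.0008]), 'j': array([ 0.2572,  0.3303,  0.325 ,  1.6845, -0.1133,  1.1477,  0.7238]), 'rz': np.float64(0.04551308211389463), 'units_after': array([ 9.2347,  1.3986, -0.0332])}
```

Request:
{"name": "drive_tool", "arguments": {
  "plan": [
    {"claw": 0.5,"tx": 0.4,"ty": 0.1,"tz": 0,"rx": 0,"ry": 0,"rz": 0.045},
    {"claw": 0.5,"tx": 0.7,"ty": 0.2,"tz": 0,"rx": 0,"ry": 0,"rz": 0},
    {"claw": 0.5,"tx": 0.9,"ty": 0.2,"tz": 0,"rx": 0,"ry": 0,"rz": 0},
    {"claw": 0.5,"tx": 0.9,"ty": 0.2,"tz": 0,"rx": 0,"ry": 0,"rz": 0},
    {"claw": 0.5,"tx": 0.9,"ty": 0.2,"tz": 0,"rx": 0,"ry": 0,"rz": 0},
    {"claw": 0.5,"tx": 0.9,"ty": 0.1,"tz": 0,"rx": 0,"ry": 0,"rz": 0},
    {"claw": 0.5,"tx": 0.9,"ty": 0.1,"tz": 0,"rx": 0,"ry": 0,"rz": 0},
    {"claw": 0.5,"tx": 0.9,"ty": 0.1,"tz": 0,"rx": 0,"ry": 0,"rz": 0},
    {"claw": 0.5,"tx": 0.9,"ty": 0.1,"tz": 0,"rx": 0,"ry": 0,"rz": 0},
    {"claw": 0.5,"tx": 0.8,"ty": 0.1,"tz": 0,"rx": 0,"ry": 0,"rz": 0},
    {"claw": 0.5,"tx": 0.6,"ty": 0,"tz": 0,"rx": 0,"ry": 0,"rz": 0},
    {"claw": 0.5,"tx": 0.3,"ty": 0,"tz": 0,"rx": 0,"ry": 0,"rz": 0}
  ]
}}

```text
t: 15.0
eef_pos: [0.4891, 0.284, 0.2482]
tcp_rot: [[-0.092, 0.996, -0.002], [0.996, 0.092, -0.0], [-0.0, -0.002, -1.0]]
force: [-0.0, -1.1, 0.4]
opening: 0.043
```

```bash
python3 -c "
from nav import *
to((.4888,.2905,.25),-85); shot('wrist','w6'); crop('w6',240,80,440,230,'c_w6')"
```

```text
{'t': 15.0, 'pos': array([0.4891, 0.284 , 0.2482]), 'yaw': np.float64(-84.72153576132649), 'units': array([ 0.1087,  0.0051, -0.0296]), 'force': array([-0.0397, -1.0997,  0.4492]), 'op': 0.04297726920697461, 'tilt': array([-0.0016, -0.0003]), 'j': array([-0.6418,  0.379 ,  0.1082,  1.5876, -0.0438,  1.1788, -0.4323]), 'rz': np.float64(0.009282141289116908), 'units_after': array([ 0.1087,  0.0046, -0.0295])}
scale 4.0
```

View pics/w6.png

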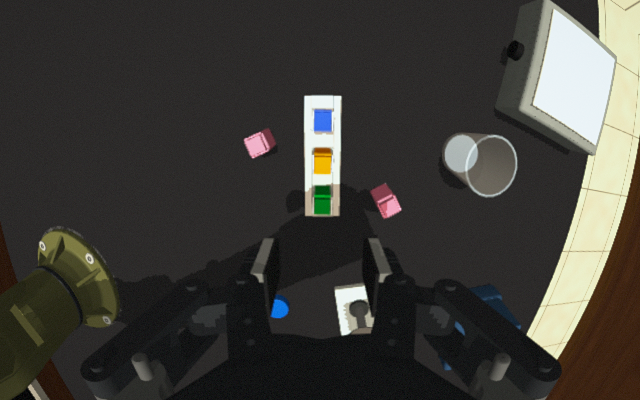

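View pics/c_w6.png

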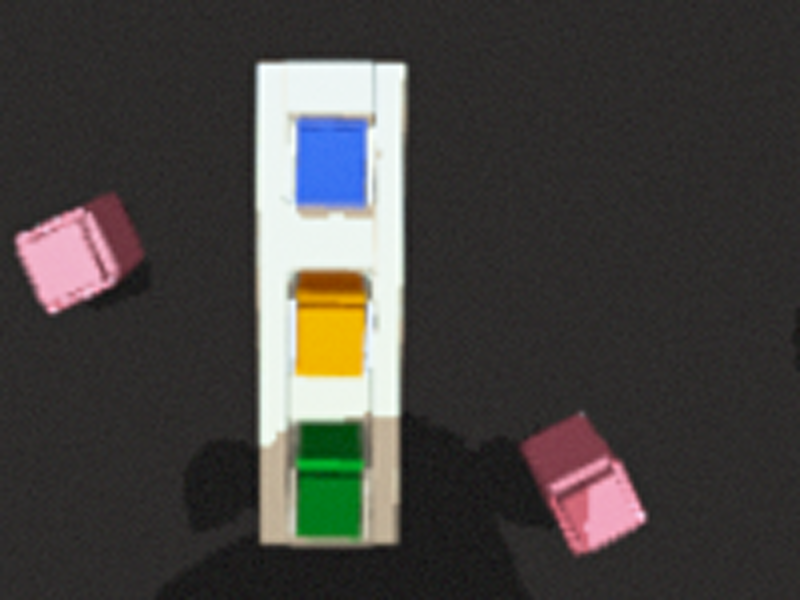

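The wrist view shows blue, amber and green in the rack, with amber in the middle at (322,162), aligned with the jaws.

```bash
python3 - <<'E'
from h import *
np.set_printoptions(precision=4,suppress=True)
k=load('w6')
def q(pts,z): return np.array([fz(k,(u+.5)/4-.5+240,(v+.5)/4-.5+80,z) for u,v in pts])
a=q([(296,306),(366,306),(364,376),(296,376)],.074);print(a,a.mean(0),[np.linalg.norm(a[i]-a[i-1]) for i in range(4)])
r=q([(257,63),(406,63),(400,544),(258,544)],.025);print(r,r.mean(0),[np.linalg.norm(r[i]-r[i-1]) for i in range(4)])
d=r[0]+r[1]-r[2]-r[3];print('yaw',np.degrees(np.arctan2(-d[0],d[1])))
E
```

```text
[[0.4786 0.2991 0.074 ]
 [0.4982 0.3009 0.074 ]
 [0.4997 0.2806 0.074 ]
 [0.4803 0.2788 0.074 ]] [0.4892 0.2899 0.074 ] [np.float64(0.020298671717579493), np.float64(0.019746141382302428), np.float64(0.02030707653250644), np.float64(0.019435206303025965)]
[[0.4591 0.3674 0.025 ]
 [0.5056 0.3717 0.025 ]
 [0.5204 0.2125 0.025 ]
 [0.4722 0.2081 0.025 ]] [0.4893 0.2899 0.025 ] [np.float64(0.15977779274540402), np.float64(0.046679295292909734), np.float64(0.1598297315011143), np.float64(0.048329408564470336)]
yaw 5.012030105865387
```

Request:
{"name": "drive_tool", "arguments": {
  "plan": [
    {"claw": 0.5,"tx": 0.1,"ty": 0.01,"tz": 0,"rx": 0,"ry": 0,"rz": 0.01},
    {"claw": 0.5,"tx": 0,"ty": 0,"tz": 0.3,"rx": 0,"ry": 0,"rz": 0},
    {"claw": 0.5,"tx": 0,"ty": 0,"tz": 0.6,"rx": 0,"ry": 0,"rz": 0},
    {"claw": 0.5,"tx": 0,"ty": 0,"tz": 0.6,"rx": 0,"ry": 0,"rz": 0},
    {"claw": 0.5,"tx": 0,"ty": 0,"tz": 0.5,"rx": 0,"ry": 0,"rz": 0},
    {"claw": 0.5,"tx": 0,"ty": 0,"tz": 0.4,"rx": 0,"ry": 0,"rz": 0},
    {"claw": 0.5,"tx": 0,"ty": 0,"tz": 0.3,"rx": 0,"ry": 0,"rz": 0},
    {"claw": 0.5,"tx": 0,"ty": 0,"tz": 0,"rx": 0,"ry": 0,"rz": 0},
    {"claw": 0.5,"tx": 0,"ty": 0,"tz": 0,"rx": 0,"ry": 0,"rz": 0}
  ]
}}

```text
t: 16.18
eef_pos: [0.491, 0.2873, 0.088]
tcp_rot: [[-0.08, 0.997, 0.001], [0.997, 0.08, 0.0], [0.0, 0.001, -1.0]]
force: [-0.4, 0.6, -0.6]
opening: 0.0425
```

```bash
python3 -c "
from nav import *
to((.4892,.2900,.000),-85)"
```

```text
{'t': 16.175, 'pos': array([0.491 , 0.2873, 0.088 ]), 'yaw': np.float64(-85.41542676964758), 'units': array([ 0.0477, -0.0274,  1.4674]), 'force': array([-0.4297,  0.5629, -0.5787]), 'op': 0.04249646817749387, 'tilt': array([0.0011, 0.0001]), 'j': array([-0.6331,  0.5367,  0.0925,  1.8094, -0.0653,  0.7975, -0.4279]), 'rz': np.float64(-0.01384755898825271), 'units_after': array([ 0.0479, -0.0254,  1.4674])}
```

Request:
{"name": "drive_tool", "arguments": {
  "plan": [
    {"claw": 0.5,"tx": 0.05,"ty": -0.025,"tz": 0,"rx": 0,"ry": 0,"rz": -0.014},
    {"claw": 0.5,"tx": 0,"ty": 0,"tz": 0.1,"rx": 0,"ry": 0,"rz": 0},
    {"claw": 0.5,"tx": 0,"ty": 0,"tz": 0.2,"rx": 0,"ry": 0,"rz": 0},
    {"claw": 0.5,"tx": 0,"ty": 0,"tz": 0.2,"rx": 0,"ry": 0,"rz": 0},
    {"claw": 0.5,"tx": 0,"ty": 0,"tz": 0,"rx": 0,"ry": 0,"rz": 0}
  ]
}}

```text
t: 16.8
eef_pos: [0.4875, 0.2904, 0.0556]
tcp_rot: [[-0.088, 0.996, -0.002], [0.996, 0.088, -0.002], [-0.001, -0.003, -1.0]]
force: [-0.4, -0.0, 0.5]
opening: 0.0427
```

```bash
python3 -c "
from nav import *
to((.4892,.2900,.000),-85); shot('wrist','w7')"
```

```text
{'t': 16.8, 'pos': array([0.4875, 0.2904, 0.0556]), 'yaw': np.float64(-84.92452306693738), 'units': array([-0.0071,  0.0303,  0.9272]), 'force': array([-0.445 , -0.0241,  0.5379]), 'op': 0.04272055384569315, 'tilt': array([-0.0024, -0.0016]), 'j': array([-0.6347,  0.5785,  0.0841,  1.8417, -0.069 ,  0.7271, -0.4239]), 'rz': np.float64(0.0025158977687539164), 'units_after': array([-0.0083,  0.028 ,  0.9273])}
```

View pics/w7.png

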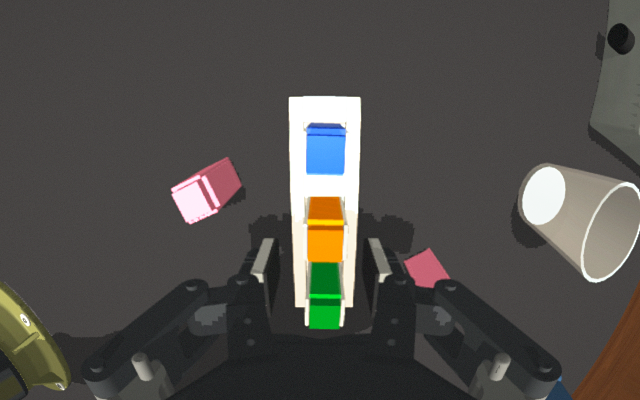

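Request:
{"name": "drive_tool", "arguments": {
  "plan": [
    {"claw": 0.5,"tx": -0.005,"ty": 0.03,"tz": 0.05,"rx": 0,"ry": 0,"rz": 0},
    {"claw": 0.5,"tx": 0,"ty": 0,"tz": 0.15,"rx": 0,"ry": 0,"rz": 0},
    {"claw": 0.5,"tx": 0,"ty": 0,"tz": 0.15,"rx": 0,"ry": 0,"rz": 0},
    {"claw": 0.5,"tx": 0,"ty": 0,"tz": 0.15,"rx": 0,"ry": 0,"rz": 0},
    {"claw": 0.5,"tx": 0,"ty": 0,"tz": 0.15,"rx": 0,"ry": 0,"rz": 0},
    {"claw": 0.5,"tx": 0,"ty": 0,"tz": 0.15,"rx": 0,"ry": 0,"rz": 0},
    {"claw": 0.5,"tx": 0,"ty": 0,"tz": 0.1,"rx": 0,"ry": 0,"rz": 0},
    {"claw": 0.5,"tx": 0,"ty": 0,"tz": 0,"rx": 0,"ry": 0,"rz": 0},
    {"claw": 0.5,"tx": 0,"ty": 0,"tz": 0,"rx": 0,"ry": 0,"rz": 0}
  ]
}}

```text
t: 17.98
eef_pos: [0.4904, 0.2909, 0.0034]
tcp_rot: [[-0.088, 0.996, 0.0], [0.996, 0.088, 0.0], [0.0, 0.0, -1.0]]
force: [0.2, -0.3, 0.2]
opening: 0.0428
```

```bash
python3 -c "
from nav import *
to((.4892,.2900,.000),-85); shot('wrist','w8')"
```

```text
{'t': 17.975, 'pos': array([0.4904, 0.2909, 0.0034]), 'yaw': np.float64(-84.92589230294848), 'units': array([-0.013 , -0.0206,  0.0564]), 'force': array([ 0.1708, -0.2856,  0.1907]), 'op': 0.04276788469935295, 'tilt': array([0.0003, 0.0002]), 'j': array([-0.6249,  0.6542,  0.0729,  1.8801, -0.0775,  0.6097, -0.4148]), 'rz': np.float64(0.0024702565683838882), 'units_after': array([-0.013 , -0.0206,  0.0564])}
```

View pics/w8.png

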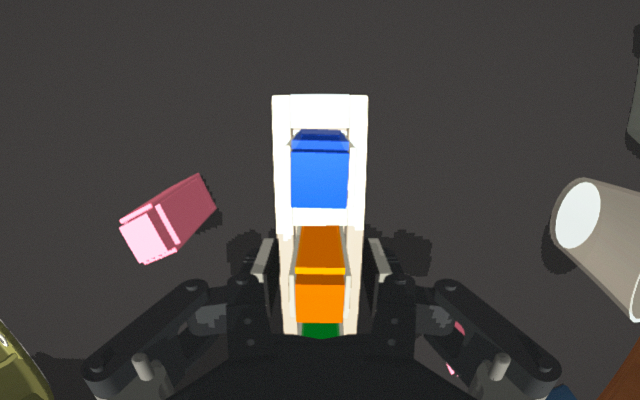

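Amber (320,280) is between the pads at (263,270) and (378,270), so I'll nudge to centre and close.

Request:
{"name": "drive_tool", "arguments": {
  "newtons": 35,
  "plan": [
    {"claw": 0.5,"tx": -0.01,"ty": -0.02,"tz": 0.04,"rx": 0,"ry": 0,"rz": 0},
    {"claw": 0.5,"tx": 0,"ty": 0,"tz": 0,"rx": 0,"ry": 0,"rz": 0},
    {"claw": 0.4,"tx": 0,"ty": 0,"tz": 0,"rx": 0,"ry": 0,"rz": 0},
    {"claw": 0.35,"tx": 0,"ty": 0,"tz": 0,"rx": 0,"ry": 0,"rz": 0},
    {"claw": 0.3,"tx": 0,"ty": 0,"tz": 0,"rx": 0,"ry": 0,"rz": 0},
    {"claw": 0.2,"tx": 0,"ty": 0,"tz": 0,"rx": 0,"ry": 0,"rz": 0},
    {"claw": 0,"tx": 0,"ty": 0,"tz": 0,"rx": 0,"ry": 0,"rz": 0},
    {"claw": 0,"tx": 0,"ty": 0,"tz": 0,"rx": 0,"ry": 0,"rz": 0},
    {"claw": 0,"tx": 0,"ty": 0,"tz": 0,"rx": 0,"ry": 0,"rz": 0}
  ]
}}

```text
t: 19.15
eef_pos: [0.4892, 0.2901, 0.0009]
tcp_rot: [[-0.088, 0.996, 0.0], [0.996, 0.088, 0.0], [0.0, 0.0, -1.0]]
force: [-0.0, -0.3, 2.7]
opening: 0.0248
```

```bash
python3 -c "
from nav import *
to((.4892,.2900,.000),-85); shot('wrist','w9');crop('w9',200,180,440,360,'c_w9')"
```

```text
{'t': 19.15, 'pos': array([0.4892, 0.2901, 0.0009]), 'yaw': np.float64(-84.92726265388892), 'units': array([-0.0022, -0.0002,  0.0148]), 'force': array([-0.0291, -0.2571,  2.6666]), 'op': 0.024792071982650186, 'tilt': array([0.0003, 0.0001]), 'j': array([-0.6245,  0.6565,  0.0723,  1.8855, -0.0779,  0.602 , -0.4144]), 'rz': np.float64(0.0024245782037027653), 'units_after': array([-0.0022, -0.0002,  0.0148])}
scale 3.3333333333333335
```

View pics/c_w9.png

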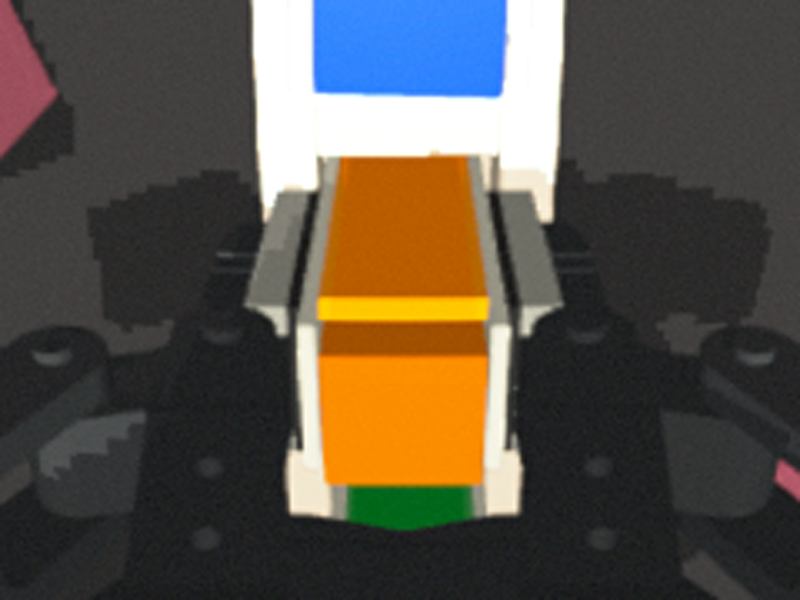

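Holding by the frosted faces (opening 24.8 mm). Lifting straight up.

Request:
{"name": "drive_tool", "arguments": {
  "newtons": 35,
  "plan": [
    {"claw": 0,"tx": 0,"ty": 0,"tz": -0.05,"rx": 0,"ry": 0,"rz": 0},
    {"claw": 0,"tx": 0,"ty": 0,"tz": -0.1,"rx": 0,"ry": 0,"rz": 0},
    {"claw": 0,"tx": 0,"ty": 0,"tz": -0.15,"rx": 0,"ry": 0,"rz": 0},
    {"claw": 0,"tx": 0,"ty": 0,"tz": -0.2,"rx": 0,"ry": 0,"rz": 0},
    {"claw": 0,"tx": 0,"ty": 0,"tz": -0.3,"rx": 0,"ry": 0,"rz": 0},
    {"claw": 0,"tx": 0,"ty": 0,"tz": -0.5,"rx": 0,"ry": 0,"rz": 0},
    {"claw": 0,"tx": 0,"ty": 0,"tz": -0.6,"rx": 0,"ry": 0,"rz": 0},
    {"claw": 0,"tx": 0,"ty": 0,"tz": -0.6,"rx": 0,"ry": 0,"rz": 0},
    {"claw": 0,"tx": 0,"ty": 0,"tz": -0.6,"rx": 0,"ry": 0,"rz": 0},
    {"claw": 0,"tx": 0,"ty": 0,"tz": -0.5,"rx": 0,"ry": 0,"rz": 0},
    {"claw": 0,"tx": 0,"ty": 0,"tz": -0.3,"rx": 0,"ry": 0,"rz": 0},
    {"claw": 0,"tx": 0,"ty": 0,"tz": 0,"rx": 0,"ry": 0,"rz": 0}
  ]
}}

```text
t: 20.7
eef_pos: [0.4897, 0.2904, 0.2368]
tcp_rot: [[-0.088, 0.996, 0.003], [0.996, 0.088, 0.002], [0.002, 0.003, -1.0]]
force: [0.4, 1.1, -0.1]
opening: 0.025
```

```bash
python3 -c "
from nav import *
to((.5903,-.0292,.235),-76.8); shot('scene','s10');shot('wrist','w10');crop('s10',340,60,500,330,'c_s10')"
```

```text
{'t': 20.7, 'pos': array([0.4897, 0.2904, 0.2368]), 'yaw': np.float64(-84.92972696953171), 'units': array([-5.4537,  1.2001,  0.0246]), 'force': array([ 0.3612,  1.0969, -0.0958]), 'op': 0.025001373954835194, 'tilt': array([0.003, 0.002]), 'j': array([-0.651 ,  0.3897,  0.1084,  1.6031, -0.0452,  1.1477, -0.4438]), 'rz': np.float64(-0.27099089898439055), 'units_after': array([-5.5686,  0.4169,  0.0299])}
scale 2.2222222222222223
```

View pics/c_s10.png

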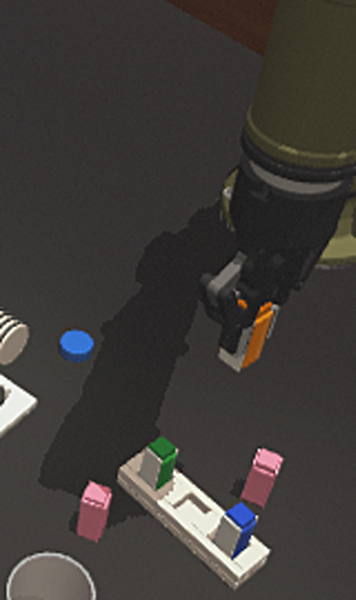

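View pics/w10.png

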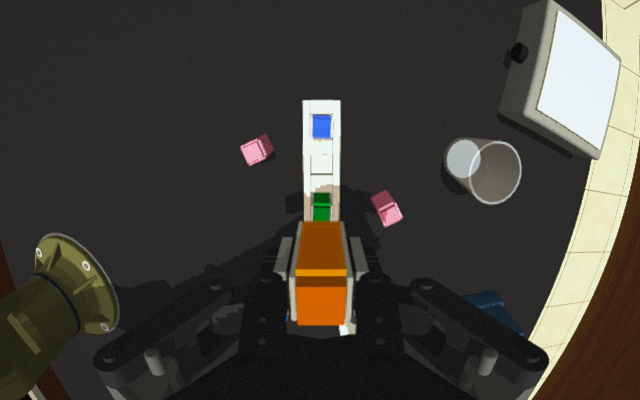

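The amber cell is out, upright in the jaws at (320,275). The middle pocket is empty, and blue and green are undisturbed. Moving over the light bench.

Request:
{"name": "drive_tool", "arguments": {
  "newtons": 35,
  "plan": [
    {"claw": 0,"tx": 0,"ty": 0,"tz": 0,"rx": 0,"ry": 0,"rz": -0.14},
    {"claw": 0,"tx": 0,"ty": 0,"tz": 0,"rx": 0,"ry": 0,"rz": -0.13},
    {"claw": 0,"tx": -0.3,"ty": 0,"tz": 0,"rx": 0,"ry": 0,"rz": 0},
    {"claw": 0,"tx": -0.6,"ty": 0,"tz": 0,"rx": 0,"ry": 0,"rz": 0},
    {"claw": 0,"tx": -0.7,"ty": 0.1,"tz": 0,"rx": 0,"ry": 0,"rz": 0},
    {"claw": 0,"tx": -0.7,"ty": 0.1,"tz": 0,"rx": 0,"ry": 0,"rz": 0},
    {"claw": 0,"tx": -0.7,"ty": 0.1,"tz": 0,"rx": 0,"ry": 0,"rz": 0},
    {"claw": 0,"tx": -0.7,"ty": 0.1,"tz": 0,"rx": 0,"ry": 0,"rz": 0},
    {"claw": 0,"tx": -0.7,"ty": 0,"tz": 0,"rx": 0,"ry": 0,"rz": 0},
    {"claw": 0,"tx": -0.6,"ty": 0,"tz": 0,"rx": 0,"ry": 0,"rz": 0},
    {"claw": 0,"tx": -0.4,"ty": 0,"tz": 0,"rx": 0,"ry": 0,"rz": 0},
    {"claw": 0,"tx": -0.2,"ty": 0,"tz": 0,"rx": 0,"ry": 0,"rz": 0}
  ]
}}

```text
t: 22.3
eef_pos: [0.5884, -0.0346, 0.2342]
tcp_rot: [[-0.223, 0.975, -0.001], [0.975, 0.223, -0.001], [-0.001, -0.002, -1.0]]
force: [0.1, -0.3, 0.4]
opening: 0.0247
```

```bash
python3 -c "
from nav import *
to((.5903,-.0292,.235),-76.8); shot('wrist','w11')"
```

```text
{'t': 22.3, 'pos': array([ 0.5884, -0.0346,  0.2342]), 'yaw': np.float64(-77.08673605058293), 'units': array([ 0.0813,  0.0513, -0.0142]), 'force': array([ 0.1241, -0.3183,  0.3712]), 'op': 0.024728752570493923, 'tilt': array([-0.0014, -0.001 ]), 'j': array([-0.0845,  0.4288,  0.1567,  1.5503, -0.0693,  1.1694,  0.3108]), 'rz': np.float64(-0.009557868352764369), 'units_after': array([ 0.0811,  0.0517, -0.0141])}
```

View pics/w11.png

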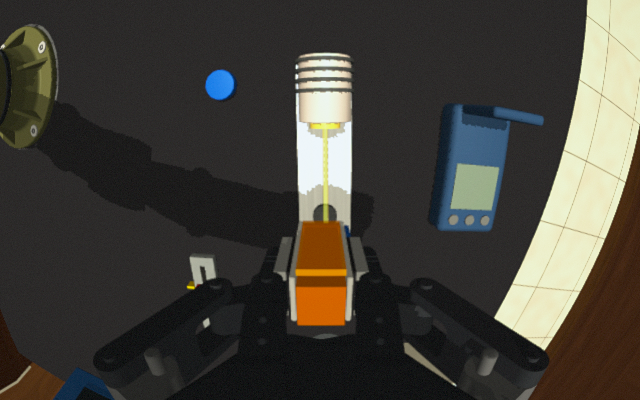

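```bash
python3 - <<'E'
from h import *
crop('w11',270,40,380,240,'c_w11',3)
E
```

```text
scale 3
```

View pics/c_w11.png

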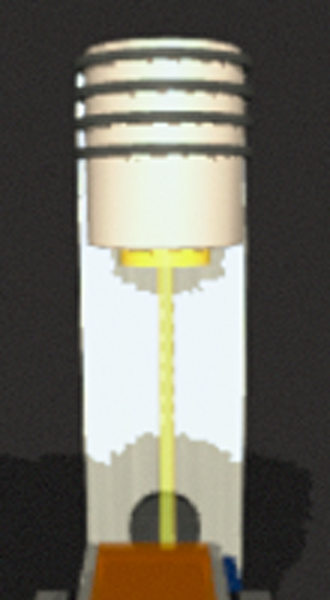

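```bash
python3 - <<'E'
from h import *
np.set_printoptions(precision=4,suppress=True)
k=load('w11')
def q(u,v,z): return fz(k,(u+.5)/3-.5+270,(v+.5)/3-.5+40,z)
def yaw(d): return np.degrees(np.arctan2(-d[0],d[1]))
a,b=q(166,270,.12),q(168,540,.12); print('beam',a,b,'yaw',yaw(a-b))
for (p,r) in [((82.5,270),(87,500)),((246.5,270),(242,500))]:
    A,B=q(*p,.012),q(*r,.012); print('edge',A,B,yaw(A-B))
# candidate mid & yaw: lateral offset of beam points
for yw,M in((13.2,(.5903,-.0292)),):
    Y=np.radians(yw); x=np.array([np.cos(Y),np.sin(Y)]); y=np.array([-np.sin(Y),np.cos(Y)])
    for n,P in(('a',a),('b',b),('lampfaceL',q(90,244,.12)),('lampfaceR',q(243,244,.12)),('ring',q(166,266,.12))): print(n,(P[:2]-M)@x,(P[:2]-M)@y)
    for p in((82.5,270),(246.5,270),(87,500),(242,500)): print('edge',(q(*p,.012)[:2]-M)@x)
E
```

```text
beam [0.5799 0.0157 0.12  ] [ 0.6005 -0.07    0.12  ] yaw 13.506655335880641
edge [ 0.5489 -0.0005  0.012 ] [ 0.5719 -0.1003  0.012 ] 12.982544847239605
edge [0.6165 0.0151 0.012 ] [ 0.6397 -0.0848  0.012 ] 13.105755450923844
a 0.00011714591816094039 0.046135981822022123
b 0.0005888632642220483 -0.04199930173148252
lampfaceL -0.023027561829869692 0.05438919137620019
lampfaceR 0.023678095829633386 0.054236676792552396
ring 0.00012148110246445388 0.04737241782894871
edge -0.033730274524418125
edge 0.03558685719828015
edge -0.03411909592556945
edge 0.035418118459865935
```

```bash
python3 - <<'E'
from h import *
k=load('w11')
Y=np.radians(13.15); y=np.array([-np.sin(Y),np.cos(Y)]);M=np.array([.5906,-.0291])
P=fz(k,(166.5)/3-.5+270,(246.5)/3-.5+40,.147); print('lamp face along',(P[:2]-M)@y)
P=fz(k,(166.5)/3-.5+270,(250.5)/3-.5+40,.132); print('ring top?',(P[:2]-M)@y)
kt=load('top0')
for u,v in((545,85),(570,222)):
    P=atz(kt,(u+.5)/7.2727-.5+270,(v+.5)/7.2727-.5+165,.145); print('photocell face',(P[:2]-M)@y)
import nav; nav.to((.5906,-.0291,.234),-76.85)
E
```

```text
lamp face along 0.05507697225184154
ring top? 0.053027728049984874
photocell face -0.05621149507837425
photocell face -0.053861270976814514
{'t': 22.35, 'pos': array([ 0.5887, -0.0354,  0.2343]), 'yaw': np.float64(-77.09963401133335), 'units': array([0.0959, 0.0545, 0.0047]), 'force': array([-0.4099, -0.7995, -0.4161]), 'op': 0.024717499146417257, 'tilt': array([-0.0009, -0.0017]), 'j': array([-0.084 ,  0.429 ,  0.1574,  1.5496, -0.069 ,  1.1693,  0.3115]), 'rz': np.float64(-0.008321133711111865), 'units_after': array([0.0956, 0.0549, 0.0049])}
```

Lamp face (+55) and photocell face (−55) are symmetric about my midpoint, so I'll correct the position and then descend.

Request:
{"name": "drive_tool", "arguments": {
  "newtons": 35,
  "plan": [
    {"claw": 0,"tx": 0.1,"ty": 0.05,"tz": 0,"rx": 0,"ry": 0,"rz": -0.008},
    {"claw": 0,"tx": 0,"ty": 0,"tz": 0,"rx": 0,"ry": 0,"rz": 0},
    {"claw": 0,"tx": 0,"ty": 0,"tz": 0.2,"rx": 0,"ry": 0,"rz": 0},
    {"claw": 0,"tx": 0,"ty": 0,"tz": 0.3,"rx": 0,"ry": 0,"rz": 0},
    {"claw": 0,"tx": 0,"ty": 0,"tz": 0.3,"rx": 0,"ry": 0,"rz": 0},
    {"claw": 0,"tx": 0,"ty": 0,"tz": 0.2,"rx": 0,"ry": 0,"rz": 0},
    {"claw": 0,"tx": 0,"ty": 0,"tz": 0,"rx": 0,"ry": 0,"rz": 0},
    {"claw": 0,"tx": 0,"ty": 0,"tz": 0,"rx": 0,"ry": 0,"rz": 0}
  ]
}}

```text
t: 23.35
eef_pos: [0.5909, -0.0251, 0.1752]
tcp_rot: [[-0.232, 0.973, 0.001], [0.973, 0.232, -0.0], [-0.0, 0.001, -1.0]]
force: [0.1, 1.1, -1.0]
opening: 0.0247
```

```bash
python3 -c "
from nav import *
to((.5906,-.0291,.081),-76.85)"
```

```text
{'t': 23.35, 'pos': array([ 0.5909, -0.0251,  0.1752]), 'yaw': np.float64(-76.58356016761957), 'units': array([-0.0637, -0.022 ,  1.5706]), 'force': array([ 0.1413,  1.1278, -0.9937]), 'op': 0.024740753938741575, 'tilt': array([ 0.0008, -0.0001]), 'j': array([-0.0926,  0.477 ,  0.1456,  1.6396, -0.0777,  1.0299,  0.3111]), 'rz': np.float64(0.00888132774601426), 'units_after': array([-0.0642, -0.0205,  1.5706])}
```

Request:
{"name": "drive_tool", "arguments": {
  "newtons": 35,
  "plan": [
    {"claw": 0,"tx": -0.06,"ty": -0.02,"tz": 0,"rx": 0,"ry": 0,"rz": 0.009},
    {"claw": 0,"tx": 0,"ty": 0,"tz": 0.1,"rx": 0,"ry": 0,"rz": 0},
    {"claw": 0,"tx": 0,"ty": 0,"tz": 0.2,"rx": 0,"ry": 0,"rz": 0},
    {"claw": 0,"tx": 0,"ty": 0,"tz": 0.2,"rx": 0,"ry": 0,"rz": 0},
    {"claw": 0,"tx": 0,"ty": 0,"tz": 0.2,"rx": 0,"ry": 0,"rz": 0},
    {"claw": 0,"tx": 0,"ty": 0,"tz": 0.2,"rx": 0,"ry": 0,"rz": 0},
    {"claw": 0,"tx": 0,"ty": 0,"tz": 0.2,"rx": 0,"ry": 0,"rz": 0},
    {"claw": 0,"tx": 0,"ty": 0,"tz": 0.2,"rx": 0,"ry": 0,"rz": 0},
    {"claw": 0,"tx": 0,"ty": 0,"tz": 0.2,"rx": 0,"ry": 0,"rz": 0},
    {"claw": 0,"tx": 0,"ty": 0,"tz": 0,"rx": 0,"ry": 0,"rz": 0},
    {"claw": 0,"tx": 0,"ty": 0,"tz": 0,"rx": 0,"ry": 0,"rz": 0}
  ]
}}

```text
t: 24.72
eef_pos: [0.5905, -0.0289, 0.085]
tcp_rot: [[-0.227, 0.974, 0.0], [0.974, 0.227, -0.0], [-0.0, 0.0, -1.0]]
force: [0.5, 0.3, 0.6]
opening: 0.0247
```

```bash
python3 -c "
from nav import *
to((.5906,-.0291,.081),-76.85)"
```

```text
{'t': 24.725, 'pos': array([ 0.5905, -0.0289,  0.085 ]), 'yaw': np.float64(-76.85890762502721), 'units': array([-0.0034,  0.0016,  0.0667]), 'force': array([0.4522, 0.3221, 0.6173]), 'op': 0.0247391021690491, 'tilt': array([ 0.0004, -0.0001]), 'j': array([-0.0758,  0.5714,  0.1314,  1.7523, -0.0966,  0.8237,  0.33  ]), 'rz': np.float64(-0.00029692083424066596), 'units_after': array([-0.0034,  0.0016,  0.0667])}
```

Request:
{"name": "drive_tool", "arguments": {
  "newtons": 35,
  "plan": [
    {"claw": 0,"tx": 0,"ty": 0,"tz": 0.06,"rx": 0,"ry": 0,"rz": 0},
    {"claw": 0,"tx": 0,"ty": 0,"tz": 0,"rx": 0,"ry": 0,"rz": 0},
    {"claw": 0,"tx": 0,"ty": 0,"tz": 0,"rx": 0,"ry": 0,"rz": 0}
  ]
}}

```text
t: 25.1
eef_pos: [0.5903, -0.0289, 0.0814]
tcp_rot: [[-0.227, 0.974, 0.0], [0.974, 0.227, -0.0], [-0.0, 0.0, -1.0]]
force: [0.0, -0.5, 0.3]
opening: 0.0244
```

```bash
python3 -c "
from nav import *
to((.5906,-.0291,.081),-76.85)
shot('wrist','w12');shot('scene','s12');shot('top','t12');crop('s12',250,120,390,270,'c_s12');crop('w12',200,60,440,340,'c_w12',2.1)"
```

```text
{'t': 25.1, 'pos': array([ 0.5903, -0.0289,  0.0814]), 'yaw': np.float64(-76.8532153422939), 'units': array([-0.0051,  0.0039,  0.006 ]), 'force': array([ 0.033 , -0.4956,  0.282 ]), 'op': 0.024392733371947327, 'tilt': array([ 0.0003, -0.    ]), 'j': array([-0.0753,  0.5757,  0.1305,  1.7564, -0.0974,  0.8155,  0.3307]), 'rz': np.float64(-0.00010717807646329903), 'units_after': array([-0.0051,  0.0039,  0.006 ])}
scale 4.0
scale 2.1
```

View pics/c_s12.png

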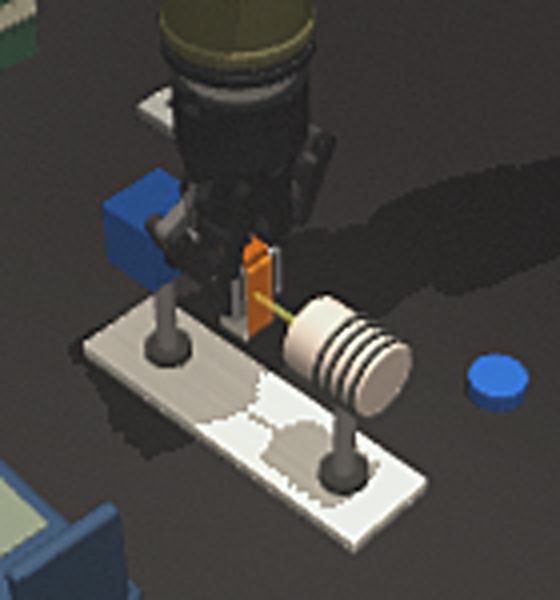

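View pics/c_w12.png

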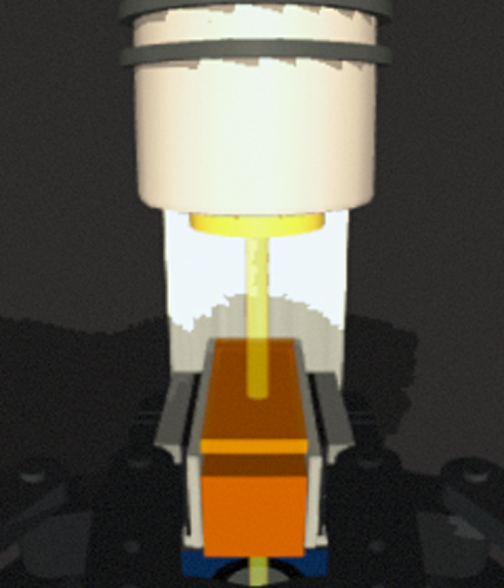

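View pics/t12.png

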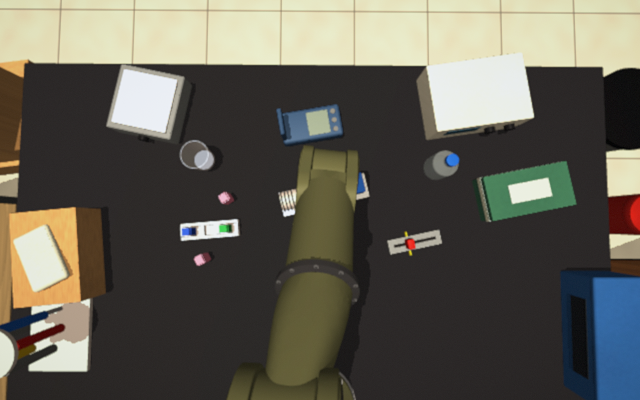

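```bash
python3 - <<'E'
from h import *
np.set_printoptions(precision=4,suppress=True)
k=load('w12'); Y=np.radians(13.15); y=np.array([-np.sin(Y),np.cos(Y),0]);x=np.array([np.cos(Y),np.sin(Y),0]);M=np.array([.5906,-.0291,.12])
for n,u,v,off in(('beam hit',257,397,.0125),('top L',201,440,.0125),('top R',307,440,.0125),('bot L',211,339,.0125),('bot R',300,339,.0125)):
    r=fray(k,(u+.5)/2.1-.5+200,(v+.5)/2.1-.5+60); d=k['xyz']-M; t=(off-d@y)/(r@y); P=d+r*t; print(n,'x',P@x,'z',P[2])
for n,u,v,z in(('lamp face top',257,212,.147),('stopper top front edge',254,475,.154),('stopper back edge',254,556,.154)):
    P=fz(k,(u+.5)/2.1-.5+200,(v+.5)/2.1-.5+60,z)-M; print(n,P@x,P@y)
E
```

```text
beam hit x -0.0006454426161889131 z 0.008398139603343083
top L x -0.011260818107834481 z 0.026547475543484036
top R x 0.008644795040287973 z 0.02659517668863806
bot L x -0.012451747654008662 z -0.025086022087795784
bot R x 0.010753442735840278 z -0.02500980458854582
lamp face top -0.0007858655516778497 0.05560907452350789
stopper top front edge -0.0013185044669523146 0.009573546454899384
stopper back edge -0.0013308446170749633 -0.009836571674619852
```

```bash
python3 - <<'E'
from h import *
np.set_printoptions(precision=4,suppress=True)
k=load('w12'); Y=np.radians(13.15); y=np.array([-np.sin(Y),np.cos(Y),0]);x=np.array([np.cos(Y),np.sin(Y),0]);M=np.array([.5906,-.0291,.12])
def P(u,v):
    r=fray(k,u,v); return k['xyz']+r/(np.array(k['R']).T@r)[2]*k['d'][v,u]-M
for u in(322,310,297,348):
  for v in list(range(170,330,6)):
    p=P(u,v); print(u,v,'xyz %.4f %.4f %.4f'%(p@x,p@y,p[2]),k['p'][v,u])
E
```

```text
322 170 xyz -0.0008 0.0496 0.0144 [239 246 128]
322 176 xyz -0.0007 0.0447 0.0040 [231 239 155]
322 182 xyz -0.0007 0.0420 0.0039 [224 231 133]
322 188 xyz -0.0007 0.0392 0.0032 [233 240 155]
322 194 xyz -0.0007 0.0364 0.0029 [225 230 129]
322 200 xyz -0.0007 0.0338 0.0035 [230 238 151]
322 206 xyz -0.0007 0.0309 0.0031 [225 231 131]
322 212 xyz -0.0007 0.0284 0.0039 [225 231 131]
322 218 xyz -0.0007 0.0253 0.0033 [224 231 129]
322 224 xyz -0.0007 0.0227 0.0041 [184 148   2]
322 230 xyz -0.0007 0.0195 0.0033 [183 148   2]
322 236 xyz -0.0007 0.0162 0.0026 [182 147   2]
322 242 xyz -0.0007 0.0130 0.0024 [184 148   2]
322 248 xyz -0.0007 0.0135 0.0096 [183 148   6]
322 254 xyz -0.0007 0.0137 0.0158 [132  66   0]
322 260 xyz -0.0008 0.0128 0.0193 [132  63   0]
322 266 xyz -0.0008 0.0136 0.0257 [134  65   0]
322 272 xyz -0.0008 0.0119 0.0275 [228 145   0]
322 278 xyz -0.0008 0.0103 0.0295 [115  58   0]
322 284 xyz -0.0008 0.0103 0.0338 [114  52   0]
322 290 xyz -0.0008 0.0082 0.0348 [212 101   0]
322 296 xyz -0.0008 0.0055 0.0350 [213 100   0]
322 302 xyz -0.0008 0.0030 0.0355 [215 102  
[... 3408 characters left out ...]

348 242 xyz 0.0117 0.0118 0.0001 [20 23 13]
348 248 xyz 0.0111 0.0119 0.0067 [40 40 33]
348 254 xyz 0.0106 0.0119 0.0125 [95 93 83]
348 260 xyz 0.0103 0.0114 0.0171 [109 108  97]
348 266 xyz 0.0097 0.0123 0.0236 [109 107  97]
348 272 xyz 0.0095 0.0114 0.0268 [106 104  94]
348 278 xyz 0.0091 0.0117 0.0319 [167 163 144]
348 284 xyz 0.0092 0.0088 0.0317 [186 182 162]
348 290 xyz 0.0093 0.0060 0.0318 [189 185 165]
348 296 xyz 0.0097 0.0015 0.0295 [194 190 169]
348 302 xyz 0.0096 -0.0002 0.0314 [193 190 167]
348 308 xyz 0.0098 -0.0037 0.0308 [195 192 168]
348 314 xyz 0.0099 -0.0069 0.0309 [195 190 170]
348 320 xyz 0.0270 -0.1356 -0.1185 [153 149 132]
348 326 xyz 0.0159 -0.0565 -0.0183 [15 45 83]
```

All checks agree to within about 1 mm, the cell is upright, and the window faces are about 36 mm clear of the lamp and photocell. Handing in.

```bash
python3 -c "
from nav import *
to((.5906,-.0291,.081),-76.85); print(manip.close_job())"
```

```text
{'t': 25.25, 'pos': array([ 0.5903, -0.0288,  0.0813]), 'yaw': np.float64(-76.85324245478888), 'units': array([-0.0052,  0.0035,  0.0052]), 'force': array([ 0.07  , -0.3328, -0.939 ]), 'op': 0.024463806102863857, 'tilt': array([ 0.0003, -0.    ]), 'j': array([-0.0753,  0.5757,  0.1305,  1.7564, -0.0975,  0.8155,  0.3307]), 'rz': np.float64(-0.00010808182629631346), 'units_after': array([-0.0052,  0.0035,  0.0052])}
the job is handed in; nothing more can be done
None
```

The dimmer grip is level with the yellow mark, and the amber cell is held upright in the beam, gripped by its frosted faces at 35 N. I handed the job in at 25.3 s.

**Last checks:**
- **Dimmer:** after release, the grip's centre was within about 0.3 mm of the mark in the wrist view, and the last top view still shows it between the tabs.
- **Cell position:** it is within about 1 mm of the beam midpoint along, across and in height. The jaw opening was 24.5 mm, and the window faces are about 36 mm clear of the lamp and photocell.
- **Other objects:** the green and blue cells, the pink look-alikes, beaker, bottle, cap and meter look unmoved in the last views. I judged that by eye and did not measure it.

**What failed or disagreed:**
- **First grasp missed:** the first try at the dimmer closed on air just above the grip, without moving it. The cameras put the fingertips about 35 mm short of the reported TCP, so I allowed for that in both grasps.
- **Beam height reading:** one pixel reading put the beam about 8 mm above the cell's centre on the window. The depth image did not support it and put the beam's top surface only about 2–3 mm above centre, so I left the cell where it was.

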